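# Zero the slab thickness gauge with the stylus

## Robot

A 7-joint arm with a two-finger parallel gripper is mounted at the origin on the work surface. World frame = base frame: x ahead of the robot, y to its left, z up, the work surface at z = 0. Lengths are in m, angles in degrees, forces in N, time in s.
With the tool pointing down it reaches from about 0.4 to 0.875 m from the base axis. Payload 4.4 kg.
Tool frame: the origin (TCP) lies on the front face of the gripper's body, between the roots of the fingers; the fingertips stand 73 mm ahead of it and the grasp point (between the pads) lies 54 mm ahead of it; z points along the fingers, y is the direction in which the jaws open and shut (so a half turn about z gives the same grasp; the last joint's range is limited). The gripper opens to 85 mm and grips with 20 to 120 N. Pads are 22 mm wide; open, the fingers measure 114 mm over their backs; the gripper's body (76 mm by 85 mm) begins 54 mm behind the grasp point. The pads swing forward as they close: fully open they stand 13 mm farther back than shut.
Start: joints at [-72.124, 36.005, 2.206, 86.941, -1.547, 57.084, -1.146], TCP at [0.24, 0.604, 0.304] pointing down, gripper open.
Joint ranges: [-175.42, 175.42], [-21.48, 121.26], [-71.46, 75.88], [10.55, 141.38], [-63.04, 243.04], [13.31, 113.54], [-168.57, 168.57]. Speed limits (degrees/s): [147.25, 147.25, 180, 180, 180, 180, 180].

## Interface

Orientations are given as a 3x3 rotation matrix whose columns are the frame's x, y, z axes.
In Python, from workcell import r, cams, ticket gives the robot as it stands. The module is installed in compiled form; this text tells all that it offers.
- The arm moves only by the shell command python3 -m handwheel 'ROWS' [FORCE]. ROWS is JSON, a list of rows, each an object of numbers: "tx", "ty", "tz": the shift along the tool's x, y, z scaled (see below); "ax", "ay", "az": the turn, a rotation vector about the tool's x, y, z scaled (see below); "fingers": the gripper command: -1 is fully open, 1 is shut, values between are in proportion. A call has 1 to 20 rows; each row shifts and turns the commanded pose from where the row before left it, along the tool's axes as they then stand; what a row does not reach is not made up. The controller multiplies each number of a shift by 0.04 m and each number of a turn by pi rad. A row lasts 1/12 s, in which the tool goes at most 41.7 mm and 7.16 degrees, less where a joint would pass 70% of its speed; a pose out of reach is approached as far as the arm can. A call with a number of a shift or a turn outside -1 to 1 is refused whole. A call with a gripper value outside its range is refused whole. The fingers move at their own pace and stop on an object; FORCE is the grip in N (left out, the last holds). Time passes only in rows, so rows that do not move let the fingers close. It gives the time, the measured TCP pose, the force and the opening at its end, in the units of the state.
- r.sense(): the state, without advancing time (a new reading comes with each control period).
- cams.get_image(name): name is "scene" or "top"; returns a dict with "frame" (420x560x3 uint8, red, green, blue), "camera_matrix" (3x3 intrinsics, pixels), "R" (3x3) and "t" (3): a world point X has camera coordinates R X + t. Camera axes: x right, y down, z forward; pixel columns grow to the right and rows downward; lengths in m; the calibration is good to about 2 mm. A picture is of the moment at which its call begins. There is no depth.
- ticket.sign_off(): hands the job in, once; it reports no verdict.
The state is a dict: "t": time; "q": joint angles; "joint_vel": joint speeds; "tau": joint torques, N m; "eef_pos": TCP position; "eef_rot": TCP orientation; "ft_force": force on the tool from outside, world axes, zero at the start; "wrist_torque": the same for the moment, N m; "finger_gap": finger opening in m.
Only numpy, scipy, OpenCV 4.12 (cv2) and the standard library are available. Lean on these libraries where they do the work, as an engineer would, in place of code of your own. Each camera call takes 0.05 s, during which the arm holds its last target.

## Task

Zero the thickness gauge: clear the orange stylus off the black slab and lay it in the sloping green cradle, point down, then swing the gauge arm in over the slab until it is fully home against its stop. Then take the stylus again by its raised end, use its point to press the recessed red button all the way down and hold it there for a second, and lay it back in the cradle as before. Leave the can, the bottle and the polishing pad where they are, and the gauge arm home.

Things in the scene. Friction and masses are not known exactly. Their poses are not given: they have to be found in the camera images.
- stylus: loose stylus, 180 mm long, about 60 g: orange square handle 120 mm long, 16 x 16 mm, black band near its butt, then a round steel pin 60 mm long, 8 mm thick (last 6 mm: 6 mm). Starts flat on the black slab, pin pointing away from the robot within 0.6 rad. Origin: mid-length, on its underside, 8 mm below its axis; x towards the tip, z up as it lies. Balances 9 mm from the origin towards the tip
- stylus_tip (a point): end of the stylus's steel pin, on its axis, 90 mm from the middle
- stylus_butt (a point): other (handle) end of the stylus, on its axis, 90 mm from the middle
- cradle: fixed green cradle, 150 x 70 x 8 mm foot plate, on the robot's left or right (swaps sides with the can). Holds the stylus at 45 degrees, pin down towards the cradle's +x, butt up over its -x end, in two open-topped channels; the stylus goes in from above and may slide down a little to the stop plate. Origin: mid foot plate, at table height; x along the plate, z up
- cradle_foot (a point): where the stylus's tip lies when seated (45 mm along the cradle's +x, 35 mm above the table), against the stop plate. The low channel takes the last 35 mm of the pin: 20 mm wide inside, walls 12 mm above the stylus's axis
- cradle_top (a point): where the centre of the stylus's butt end lies when seated (82 mm along the cradle's -x, 162 mm above the table). The high channel carries the handle 108 to 118 mm from the tip: 26 mm wide inside, 36 mm outside. Beyond it the handle overhangs free; between the channels the stylus hangs free, with only a 14 mm wide post under the high one
- station: fixed gauge station on a grey base plate 335 x 270 x 8 mm, turned up to 0.15 rad. Frame: x away from the robot, y left, z up; origin at table height. Carries the black slab, 200 (x) x 160 (y) mm, centre (-50, 0) mm, top 35 mm above the table; the yellow console block, 90 x 80 mm, centre (-105, -130) mm, top at 60 mm; the swing arm's post at (150, 0) mm, 140 mm high
- slab_top (a point): middle of the slab's top face, a 28 mm steel disc set flush
- well_mouth (a point): centre of the round well's mouth in the console's top face; the well is 17 mm wide and vertical
- button_top (a point): centre of the red button's top face, 13 mm across, 8 mm below the well's mouth; it moves down with the button
- zero_button (a joint): travel of the spring button: 0 up, 0.005 m fully down, where it takes about 5 N
- gauge_arm (a joint): swing of the gauge arm about its upright post: 0 rad fully home over the slab against its stop, arm pointing along the station's -x; grows as the arm swings towards the station's +y, up to 1.6; starts parked at 1.1 to 1.45. Stiff hinge: stays where it is left; about 1 to 2 N at the knob moves it
- gauge_hinge (a point): point on the hinge's upright axis, 125 mm above the table
- gauge_knob (a point): middle of the blue upright round knob on the arm's black head: 22 mm across, 138 to 173 mm above the table (this point 158 mm), 200 mm from the hinge axis. The head below is 52 mm across; a 10 mm probe hangs from it to 7 mm over the slab's height. The arm is a bar 24 mm wide, 16 mm thick, centred 125 mm above the table
- glue_can: bystander: blue metal can, 80 mm across, 100 mm high, on the side where the cradle is not; origin under it
- hardener: bystander: white bottle with red label, 56 mm across, 140 mm high, far right; origin under it
- polishing_pad: bystander: flat yellow polishing pad, 100 mm across, 12 mm thick with a 40 mm black hub to 20 mm, far left; origin under it

How it is judged (in metres and radians):
On the way, in this order (a step that is already met when the one before it is completed fails the run):
1. the stylus lies in the cradle, point down, let go and at rest (distance between stylus_tip and cradle_foot below 0.02 m and distance between stylus_butt and cradle_top below 0.022 m and contact force between the fingers and stylus below 0.1 N and linear speed of stylus below 0.02 m/s), for 0.2 s.
2. the gauge arm is home over the slab while the stylus lies in the cradle (value of joint gauge_arm below 0.06 rad and distance between stylus_tip and cradle_foot below 0.02 m and distance between stylus_butt and cradle_top below 0.022 m), for 0.2 s.
3. the stylus's point holds the button down (at least 3.5 of 5 mm) for half a second, the stylus held near its butt (within 80 mm), with the arm home (value of joint zero_button above 0.0035 m and distance between stylus_tip and button_top below 0.009 m and distance between the grasp point and stylus_butt below 0.08 m and value of joint gauge_arm below 0.06 rad), for 0.5 s.
At the end, for the whole second after the job is handed in: the stylus lies at rest in the cradle, let go, tip within 20 mm and butt within 22 mm of their seated places; the gauge arm is within 0.06 rad of home; the button is up again (less than 1 mm down) (all of step 2 and contact force between the fingers and stylus below 0.1 N and linear speed of stylus below 0.02 m/s and value of joint zero_button below 0.001 m); the robot touches nothing.
It fails at once if the can is moved more than 30 mm or tipped (distance of glue_can from where it was at the start of the episode above 0.03 m or angle between glue_can's own z axis and vertical above 0.3 rad).
It fails at once if the bottle is moved more than 30 mm or tipped (distance of hardener from where it was at the start of the episode above 0.03 m or angle between hardener's own z axis and vertical above 0.3 rad).
It fails at once if the polishing pad is moved more than 30 mm or tipped (distance of polishing_pad from where it was at the start of the episode above 0.03 m or angle between polishing_pad's own z axis and vertical above 0.3 rad).
It also fails if it takes over 72 s, if anything falls off the work surface, if the arm or the gripper's body presses on something with over 40 N, if the wrist force passes 120 N, or if a joint passes its speed limit or range.

## Working session

There is one attempt and no reset: what is moved stays moved. The work goes in short steps, Python scripts to look and compute and a shell command to move; the robot and the scene stay as the last step left them, time stands still between calls to the robot, and variables do not carry over. Pictures are saved under pics/ and viewed, and the job is handed in when it is done.

```bash
mkdir -p pics; ls
python3 - <<'E'
from workcell import r,cams,ticket
import cv2,numpy as np
np.set_printoptions(precision=4,suppress=True)
s=r.sense();print(s)
for n in("scene","top"):
    im=cams.get_image(n);cv2.imwrite(f"pics/{n}0.png",im["frame"][:,:,::-1]);print(n,im["camera_matrix"],im["R"],im["t"])
E
```

```text
pics
{'t': 0.0, 'q': array([-72.1252,  36.0601,   2.2037,  86.9966,  -1.546 ,  57.0836,
        -1.1452]), 'joint_vel': array([-0.072 ,  0.0026,  0.1169, -0.0288, -0.0158,  0.0602, -0.0293]), 'tau': array([ -0.0002, -56.3397,   1.226 , -19.344 ,   0.011 ,   0.0107,
         0.    ]), 'eef_pos': array([0.2396, 0.6037, 0.303 ]), 'eef_rot': array([[-0.9295,  0.3688, -0.0007],
       [ 0.3688,  0.9295, -0.0018],
       [-0.0001, -0.0019, -1.    ]]), 'ft_force': array([-0.3865,  0.1362,  0.3517]), 'wrist_torque': array([ 0.0308, -0.0175,  0.0274]), 'finger_gap': 0.08537652708810138}
scene [[448.862    0.     279.3344]
 [  0.     448.862  204.2694]
 [  0.       0.       1.    ]] [[ 0.6093  0.7929  0.0003]
 [ 0.5082 -0.3903 -0.7677]
 [-0.6086  0.4679 -0.6408]] [-0.3389 -0.1871  1.6669]
top [[397.4847   0.     277.3442]
 [  0.     397.4847 204.7168]
 [  0.       0.       1.    ]] [[-0.0155 -0.9999 -0.0015]
 [-0.9914  0.0156 -0.1297]
 [ 0.1297 -0.0005 -0.9916]] [-0.0059  0.5707  1.0661]
```

View pics/scene0.png

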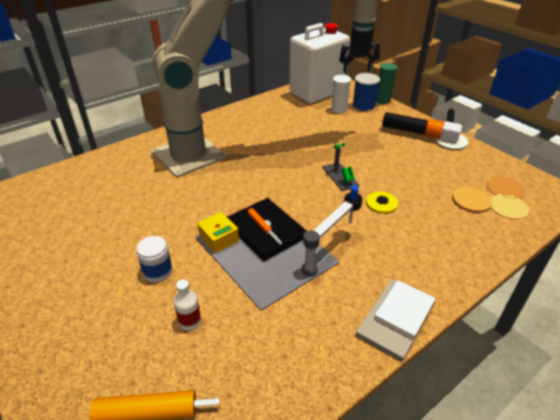

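View pics/top0.png

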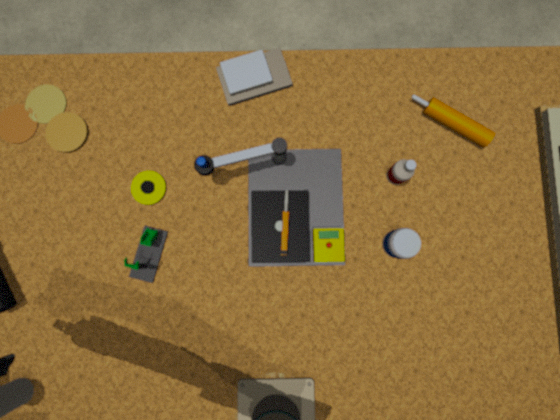

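```bash
cat > h.py <<'E'
from workcell import r,cams,ticket
import cv2,numpy as np
np.set_printoptions(precision=4,suppress=True)
def pix(im,u,v,z):
    K,R,t=im["camera_matrix"],im["R"],im["t"]
    d=R.T@np.linalg.solve(K,[u,v,1.]);c=-R.T@t
    return c+d*(z-c[2])/d[2]
def proj(im,X):
    p=im["camera_matrix"]@(im["R"]@np.asarray(X,float)+im["t"]);return p[:2]/p[2]
def tri(a,pa,b,pb):
    P=[i["camera_matrix"]@np.c_[i["R"],i["t"]] for i in(a,b)]
    X=cv2.triangulatePoints(P[0],P[1],np.array(pa,float).reshape(2,1),np.array(pb,float).reshape(2,1))[:,0];return X[:3]/X[3]
def crop(im,u0,v0,u1,v1,f,name):
    cv2.imwrite("pics/"+name,cv2.resize(im["frame"][v0:v1,u0:u1,::-1],None,fx=f,fy=f,interpolation=cv2.INTER_CUBIC))
E
python3 - <<'E'
from h import *
T=cams.get_image("top");S=cams.get_image("scene")
crop(T,230,130,360,280,4,"tc1.png");crop(T,110,210,190,290,7,"tc2.png")
crop(S,190,170,370,310,4,"sc1.png");crop(S,310,130,380,200,8,"sc2.png")
E
```

```text
(no output)
```

View pics/tc1.png

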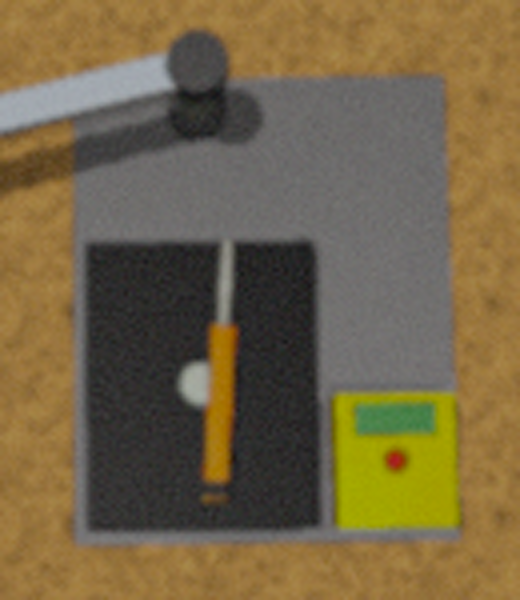

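View pics/tc2.png

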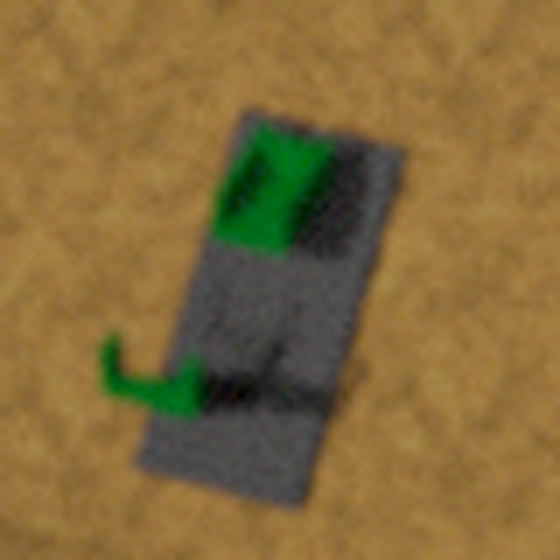

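View pics/sc1.png

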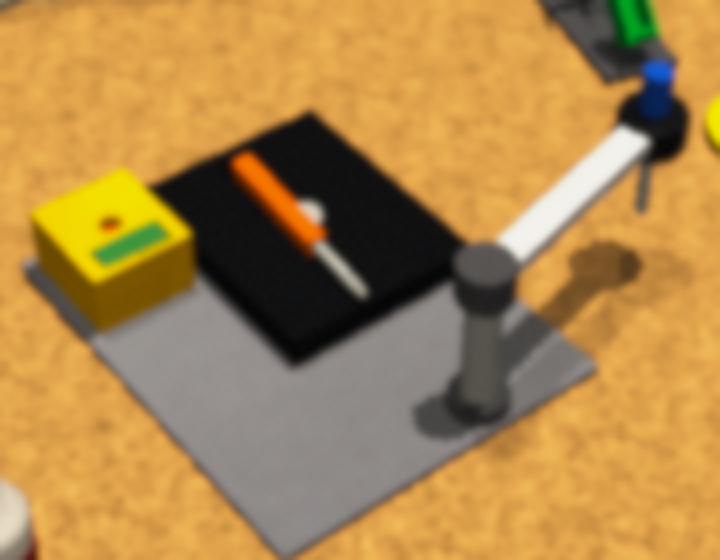

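View pics/sc2.png

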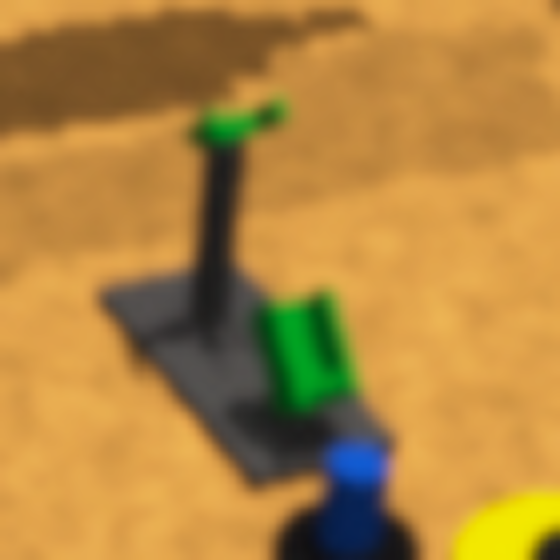

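Run:
```python
from h import *
T=cams.get_image("top");S=cams.get_image("scene")
def P(cx,cy,u0,v0,f,z,im=T): return pix(im,u0+(cx+.5)/f-.5,v0+(cy+.5)/f-.5,z)
def show(n,L):
    L=np.array(L);print(n,L,L.mean(0));
    if len(L)==4: print(' sides',[np.linalg.norm(L[i]-L[i-1]) for i in range(4)])
a=[P(x,y,230,130,4,.035) for x,y in[(88,243),(315,241),(322,527),(88,530)]];show('slab',a)
b=[P(x,y,230,130,4,.06) for x,y in[(333,393),(458,393),(458,527),(334,527)]];show('console',b)
show('baseplate',[P(x,y,230,130,4,.008) for x,y in[(75,76),(443,76),(458,541),(76,543)]])
print('well',P(396,460,230,130,4,.056))
show('stylus tip,bound,butt',[P(x,y,230,130,4,.043) for x,y in[(228,240),(224,324),(214,503)]])
print('stylus scene',[P(x,y,190,170,4,.043,S) for x,y in[(364,295),(317,247),(239,158)]])
print('slab scene',[P(x,y,190,170,4,.035,S) for x,y in[(310,112),(465,243),(295,358)]])
print('console scene',[P(x,y,190,170,4,.06,S) for x,y in[(123,168),(194,233),(100,286),(32,220)]], 'well',P(110,223,190,170,4,.057,S))
c=[P(x,y,110,210,7,.008) for x,y in[(245,110),(405,150),(303,507),(138,463)]];show('cradle',c)
c=np.array(c)
x=(c[0]+c[1]-c[2]-c[3])/2;print('yaw',np.degrees(np.arctan2(x[1],x[0])))
print('cr scene',[P(x,y,310,130,8,.008,S) for x,y in[(100,297),(255,485),(392,440)]])
print('hinge',P(198,62,230,130,4,.14))
# high channel tops
print('high ch top pix from scene (post top)',P(220,130,310,130,8,.13,S), 'top', P(150,390,110,210,7,.13))
```

```text
slab [[ 0.6123  0.0564  0.035 ]
 [ 0.6113 -0.1022  0.035 ]
 [ 0.4134 -0.1019  0.035 ]
 [ 0.4139  0.0578  0.035 ]] [ 0.5127 -0.0224  0.035 ]
 sides [np.float64(0.19848165711471652), np.float64(0.15859769403540813), np.float64(0.19783942048954803), np.float64(0.15971294367157118)]
console [[ 0.503  -0.1096  0.06  ]
 [ 0.5017 -0.1939  0.06  ]
 [ 0.4123 -0.1905  0.06  ]
 [ 0.4136 -0.1079  0.06  ]] [ 0.4577 -0.1505  0.06  ]
 sides [np.float64(0.08944635281073407), np.float64(0.08425427525753985), np.float64(0.08945607645715868), np.float64(0.08267598808460064)]
baseplate [[ 0.7399  0.0667  0.008 ]
 [ 0.7356 -0.2003  0.008 ]
 [ 0.4019 -0.1987  0.008 ]
 [ 0.4047  0.0681  0.008 ]] [ 0.5705 -0.0661  0.008 ]
 sides [np.float64(0.3352155152323004), np.float64(0.2670659337079002), np.float64(0.3337097644886807), np.float64(0.2668145705233975)]
well [ 0.4575 -0.1512  0.056 ]
stylus tip,bound,butt [[ 0.6116 -0.0412  0.043 ]
 [ 0.553  -0.0374  0.043 ]
 [ 0.4308 -0.0284  0.043 ]] [ 0.5318 -0.0356  0.043 ]
stylus scene [array([ 0.6152, -0.0408,  0.043 ]), array([ 0.5564, -0.0379,  0.043 ]), array([ 0.4417, -0.0263,  0.043 ])]
slab scene [array([0.4219, 0.0548, 0.035 ]), array([0.6113, 0.0545, 0.035 ]), array([ 0.6281, -0.1095,  0.035 ])]
console scene [array([ 0.4159, -0.1114,  0.06  ]), array([ 0.5065, -0.1088,  0.06  ]), array([ 0.5118, -0.1892,  0.06  ]), array([ 0.4248, -0.1928,  0.06  ])] well [ 0.4584 -0.1489  0.057 ]
cradle [[0.5215 0.3621 0.008 ]
 [0.5043 0.297  0.008 ]
 [0.3631 0.3346 0.008 ]
 [0.3813 0.4007 0.008 ]] [0.4425 0.3486 0.008 ]
 sides [np.float64(0.14540191129471278), np.float64(0.06731415477011556), np.float64(0.1461377725493543), np.float64(0.06860143022415091)]
yaw -15.176180981311386
cr scene [array([0.373 , 0.3317, 0.008 ]), array([0.5131, 0.2925, 0.008 ]), array([0.5258, 0.3595, 0.008 ])]
hinge [ 0.7111 -0.0217  0.14  ]
high ch top pix from scene (post top) [0.4397 0.3279 0.13  ] top [0.4119 0.3522 0.13  ]
```

Run:
```python
from h import *
T=cams.get_image("top");S=cams.get_image("scene")
def p(cx,cy,u0,v0,f): return (u0+(cx+.5)/f-.5,v0+(cy+.5)/f-.5)
def both(n,t,tc,s,sc):
    a=p(*t,*tc);b=p(*s,*sc);X=tri(T,a,S,b);print(n,X,'reproj',proj(T,X)-a,proj(S,X)-b)
t2=(110,210,7);s2=(310,130,8);t1=(230,130,4);s1=(190,170,4)
both('c1',(303,507),t2,(100,297),s2)
both('c2',(405,150),t2,(255,485),s2)
both('c3',(245,110),t2,(392,440),s2)
both('slab nearleft',(88,530),t1,(310,112),s1)
both('slab farleft',(88,243),t1,(465,243),s1)
both('slab farright',(315,241),t1,(295,358),s1)
both('tip',(228,240),t1,(364,295),s1)
both('bound',(224,324),t1,(317,247),s1)
both('con nl',(334,527),t1,(123,168),s1)
both('con fl',(333,393),t1,(194,233),s1)
both('con fr',(458,393),t1,(100,286),s1)
both('con nr',(458,527),t1,(32,220),s1)
both('well',(396,460),t1,(110,223),s1)
both('hinge',(198,62),t1,(485,262),s1)
# masks
for n,im in(("T",T),("S",S)):
    hsv=cv2.cvtColor(im["frame"],cv2.COLOR_RGB2HSV)
    g=cv2.inRange(hsv,(50,120,60),(75,255,255))
    k,l,st,ce=cv2.connectedComponentsWithStats(g)
    print(n,'green',[(st[i],ce[i]) for i in range(1,k) if st[i][4]>8])
    b=cv2.inRange(hsv,(100,150,60),(125,255,255))
    k,l,st,ce=cv2.connectedComponentsWithStats(b)
    print(n,'blue',[(st[i],ce[i]) for i in range(1,k) if st[i][4]>8])
```

```text
c1 [ 0.3637  0.3388 -0.0006] reproj [-0.5399 -0.3856] [-0.4014  0.0779]
c2 [ 0.5054  0.3    -0.0005] reproj [-0.2385 -0.1745] [-0.194   0.0434]
c3 [0.522  0.3637 0.0037] reproj [-0.0801 -0.0605] [-0.0648  0.0168]
slab nearleft [0.4143 0.0592 0.0279] reproj [-0.3145 -0.2006] [-0.2522  0.0212]
slab farleft [0.6116 0.0554 0.0349] reproj [0.3637 0.245 ] [ 0.3293 -0.0497]
slab farright [ 0.6149 -0.102   0.0189] reproj [-0.5067 -0.3193] [-0.4836  0.0331]
tip [ 0.6127 -0.0402  0.0405] reproj [-0.395  -0.2565] [-0.367   0.0367]
bound [ 0.5537 -0.0367  0.0403] reproj [-0.2534 -0.1612] [-0.226   0.0187]
con nl [ 0.4131 -0.109   0.0568] reproj [0.3251 0.1877] [ 0.2669 -0.0009]
con fl [ 0.504  -0.1086  0.058 ] reproj [-0.4602 -0.2777] [-0.4021  0.0115]
con fr [ 0.5048 -0.1903  0.0552] reproj [-1.6649 -0.978 ] [-1.4966 -0.0288]
con nr [ 0.4135 -0.19    0.0503] reproj [-0.8272 -0.4642] [-0.6985 -0.0308]
well [ 0.4582 -0.1499  0.0574] reproj [-0.4164 -0.2414] [-0.3567 -0.0027]
hinge [ 0.7127 -0.0208  0.1368] reproj [-0.3736 -0.256 ] [-0.3574  0.0549]
T green [(array([140, 228,  18,  18, 181], dtype
[... 300 characters left out ...]
5, 145,   7,   3,  16], dtype=int32), array([337.875, 145.875])), (array([342, 168,  12,  14, 126], dtype=int32), array([347.4524, 174.0317])), (array([215, 227,  15,   8,  47], dtype=int32), array([221.9149, 230.5745]))]
S blue [(array([  0,   4,  14,  37, 313], dtype=int32), array([ 4.5495, 25.7859])), (array([203,  37,  28,  28, 499], dtype=int32), array([217.8277,  51.5752])), (array([ 491,   48,   69,   60, 3010], dtype=int32), array([526.8455,  77.2847])), (array([359,  85,  17,  25, 308], dtype=int32), array([367.3766,  97.0682])), (array([350, 185,   8,  14,  85], dtype=int32), array([353.7647, 191.5059])), (array([143, 264,  24,  13, 161], dtype=int32), array([154.2919, 270.7826]))]
```

```bash
python3 -m handwheel '[{"az":-0.0326,"fingers":-1},{"az":-0.0326},{"az":-0.0326},{"tx":0},{"tx":0}]' 40
python3 - <<'E'
from h import *
import json
s=r.sense();print(s['q'],s['eef_pos'],s['eef_rot'])
open('log.txt','a').write(json.dumps([list(s['q']),list(s['eef_pos']),s['eef_rot'].tolist()])+'\n')
R=s['eef_rot'];d=np.array([.530,-.035,.250])-s['eef_pos'];print(R.T@d, R.T@d/.04)
E
```

```text
[-72.1234  36.014    2.2046  86.9474  -1.548   57.084   -1.1464] [0.2397 0.6041 0.3038] [[-0.9295  0.3689 -0.0001]
 [ 0.3689  0.9295 -0.0002]
 [ 0.     -0.0003 -1.    ]]
[-0.5056 -0.4869  0.0539] [-12.6397 -12.1736   1.347 ]$[0]: bad value
```

```bash
python3 -m handwheel '[{"tx":0,"ty":0,"tz":0,"ax":0,"ay":0,"az":-0.0326,"fingers":-1}]' 40; python3 -m handwheel '[{"az":-0.0326}]'
```

```text
t: 0.48
eef_pos: [0.2396, 0.6042, 0.3038]
eef_rot: [[-0.963, 0.271, 0.0], [0.271, 0.963, -0.0], [-0.0, -0.0, -1.0]]
ft_force: [-0.1, -0.5, -0.1]
finger_gap: 0.0855$[0]: bad value
```

```bash
cat > log.py <<'E'
from h import *
import json,sys
s=r.sense();print('q',s['q'],'ft',s['ft_force'],'gap',s['finger_gap'])
open('log.txt','a').write(json.dumps([list(s['q']),list(s['eef_pos']),s['eef_rot'].tolist()])+'\n')
E
python3 -m handwheel '[{"tx":0,"ty":0,"tz":0,"ax":0,"ay":0,"az":-0.0325,"fingers":-1},{"tx":0,"ty":0,"tz":0,"ax":0,"ay":0,"az":-0.0325,"fingers":-1},
{"tx":-0.465,"ty":-0.857,"tz":0.075,"ax":0,"ay":0,"az":0,"fingers":-1},{"tx":-0.465,"ty":-0.857,"tz":0.075,"ax":0,"ay":0,"az":0,"fingers":-1},{"tx":-0.465,"ty":-0.857,"tz":0.075,"ax":0,"ay":0,"az":0,"fingers":-1},{"tx":-0.465,"ty":-0.857,"tz":0.075,"ax":0,"ay":0,"az":0,"fingers":-1},{"tx":-0.465,"ty":-0.857,"tz":0.075,"ax":0,"ay":0,"az":0,"fingers":-1},{"tx":-0.465,"ty":-0.857,"tz":0.075,"ax":0,"ay":0,"az":0,"fingers":-1}]'
python3 log.py
```

```text
t: 1.15
eef_pos: [0.337, 0.3894, 0.286]
eef_rot: [[-0.997, 0.071, 0.0], [0.071, 0.997, 0.0], [-0.0, 0.0, -1.0]]
ft_force: [1.0, 1.0, -0.2]
finger_gap: 0.0854
q [-50.2683  26.314   -2.834  109.4748   1.8132  44.2193  31.828 ] ft [ 0.9769  0.9984 -0.1786] gap 0.0854282113238745
```

```bash
python3 -m handwheel '[{"tx":-0.465,"ty":-0.857,"tz":0.075,"ax":0,"ay":0,"az":0,"fingers":-1},{"tx":-0.465,"ty":-0.857,"tz":0.075,"ax":0,"ay":0,"az":0,"fingers":-1},{"tx":-0.465,"ty":-0.857,"tz":0.075,"ax":0,"ay":0,"az":0,"fingers":-1},{"tx":-0.465,"ty":-0.857,"tz":0.075,"ax":0,"ay":0,"az":0,"fingers":-1},{"tx":-0.465,"ty":-0.857,"tz":0.075,"ax":0,"ay":0,"az":0,"fingers":-1},{"tx":-0.465,"ty":-0.857,"tz":0.075,"ax":0,"ay":0,"az":0,"fingers":-1}]'
python3 log.py
python3 -m handwheel '[{"tx":-0.465,"ty":-0.857,"tz":0.075,"ax":0,"ay":0,"az":0,"fingers":-1},{"tx":-0.465,"ty":-0.857,"tz":0.075,"ax":0,"ay":0,"az":0,"fingers":-1},{"tx":-0.465,"ty":-0.857,"tz":0.075,"ax":0,"ay":0,"az":0,"fingers":-1},{"tx":-0.465,"ty":-0.857,"tz":0.075,"ax":0,"ay":0,"az":0,"fingers":-1},{"tx":-0.465,"ty":-0.857,"tz":0.075,"ax":0,"ay":0,"az":0,"fingers":-1},{"tx":-0.465,"ty":-0.857,"tz":0.075,"ax":0,"ay":0,"az":0,"fingers":0}]'
python3 log.py
```

```text
t: 1.65
eef_pos: [0.4337, 0.1763, 0.2681]
eef_rot: [[-0.997, 0.071, 0.001], [0.071, 0.997, 0.0], [-0.001, 0.0, -1.0]]
ft_force: [0.7, 0.1, -0.2]
finger_gap: 0.0855
q [-23.8192  24.3634  -2.3842 117.3582   1.588   38.2588  58.6925] ft [ 0.7367  0.1339 -0.1775] gap 0.08551897052147046
t: 2.15
eef_pos: [0.5304, -0.0371, 0.25]
eef_rot: [[-0.997, 0.071, 0.001], [0.071, 0.997, 0.0], [-0.001, 0.0, -1.0]]
ft_force: [0.9, 0.8, 0.1]
finger_gap: 0.0755
q [  2.6379  30.4323  -2.4391 109.1225   1.8965  40.4511  84.9984] ft [0.8797 0.7522 0.0887] gap 0.0755457262399993
```

```bash
cat > kin.py <<'E'
import numpy as np,json,itertools
from scipy.optimize import least_squares
from scipy.spatial.transform import Rotation as Ro
def fk(q,p,s):
    h,L1,L2,L3,a1,a2,c,q5o,q7o,bx=p
    q=np.radians(q)
    R=Ro.identity();t=np.zeros(3)
    def tr(v):
        nonlocal t; t=t+R.apply(v)
    def rot(ax,a):
        nonlocal R; R=R*Ro.from_euler(ax,a)
    tr([bx,0,0]);rot('z',s[0]*q[0]);tr([0,0,h]);rot('y',q[1]);tr([0,0,L1]);rot('z',s[1]*q[2]);tr([a1,0,0]);rot('y',q[3]);tr([a2,0,L2])
    rot('z',s[2]*q[4]);rot('y',q[5]);tr([c,0,L3]);rot('z',s[3]*q[6]+q7o)
    return t,R.as_matrix()
def data(): return [(np.array(a),np.array(b),np.array(c)) for a,b,c in map(json.loads,open('log.txt'))]
def fit(verbose=True):
    D=data();best=None
    for s in itertools.product([1,-1],repeat=4):
      for o7 in(0,np.pi/2,np.pi,-np.pi/2):
        f=lambda p:np.concatenate([np.r_[(fk(q,p,s)[0]-t)*10,(fk(q,p,s)[1]-R).ravel()] for q,t,R in D]+[np.array([p[7],p[4],p[5],p[6],p[9]])*.003])
        x=least_squares(f,[.3,.4,.4,.2,0,0,0,0,o7,0])
        if best is None or x.cost<best[0]-1e-9: best=(x.cost,x.x,s)
    if verbose:
        print(best)
        for q,t,R in D:
            a,b=fk(q,best[1],best[2]);print((a-t)*1000,np.abs(b-R).max())
    return best
if __name__=="__main__":
    np.set_printoptions(precision=4,suppress=True);b=fit();json.dump([list(b[1]),list(b[2])],open('kin.json','w'))
E
python3 kin.py
```

```text
(np.float64(0.03320999902674605), array([-67.1862,   0.5673,   0.3715, -67.2094,   0.1741,  -0.1512,
         0.2494,   0.    ,   1.5708,   0.034 ]), (-1, -1, -1, -1))
[ 2.9807 -1.958   0.8361] 3.494586889828122e-16
[-8.1927 -3.5694  7.6984] 3.583288180064592e-16
[-4.6722  5.4753  1.9475] 2.7354420811809277e-16
[  9.8842  15.7631 -10.482 ] 4.504860026677271e-16
```

```bash
python3 -m handwheel '[{"tx":0,"ty":0,"tz":0.8,"ax":0,"ay":0,"az":0,"fingers":0},{"tx":0,"ty":0,"tz":0.8,"ax":0,"ay":0,"az":0,"fingers":0},{"tx":0,"ty":0,"tz":0.8,"ax":0,"ay":0,"az":0,"fingers":0},{"tx":0,"ty":0,"tz":0.2,"ax":0,"ay":0,"az":0,"fingers":0},{"tx":0,"ty":0,"tz":0.0,"ax":0,"ay":0,"az":0,"fingers":0}]'
python3 log.py
python3 - <<'E'
from h import *
T=cams.get_image("top");S=cams.get_image("scene")
crop(T,230,130,360,280,4,"tc3.png");crop(S,190,120,370,260,4,"sc3.png")
E
```

```text
t: 2.57
eef_pos: [0.5284, -0.035, 0.144]
eef_rot: [[-0.997, 0.071, -0.005], [0.071, 0.997, 0.0], [0.005, -0.0, -1.0]]
ft_force: [0.3, 0.7, 0.6]
finger_gap: 0.0426
q [  2.0187  40.1274  -1.9035 113.4457   2.7085  26.7519  84.0635] ft [0.2848 0.6757 0.587 ] gap 0.0426124338910757
```

View pics/tc3.png

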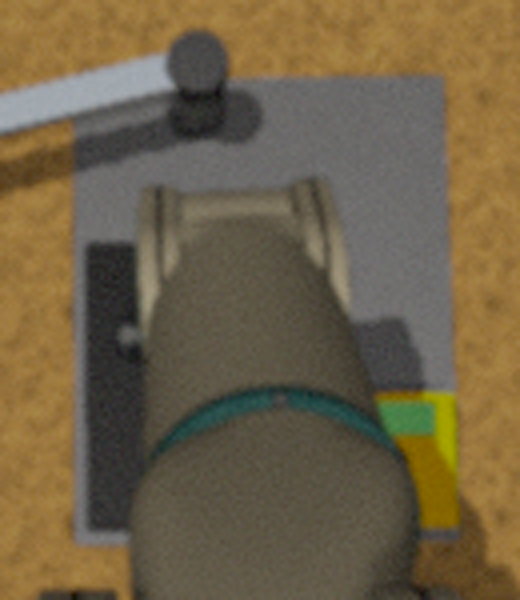

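View pics/sc3.png

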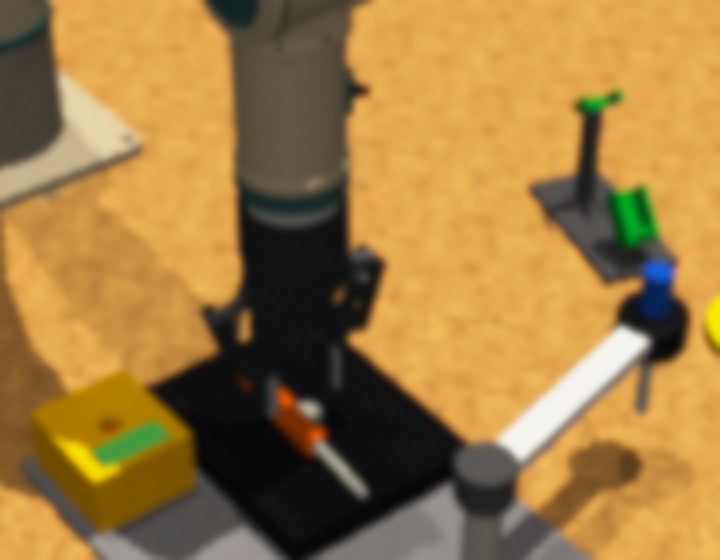

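```bash
python3 -m handwheel '[{"tx":0,"ty":0,"tz":0.5,"ax":0,"ay":0,"az":0,"fingers":0},{"tx":0,"ty":0,"tz":0.36,"ax":0,"ay":0,"az":0,"fingers":0},{"tx":0,"ty":0,"tz":0.0,"ax":0,"ay":0,"az":0,"fingers":0}]'
python3 log.py
python3 -m handwheel '[{"tx":0,"ty":0,"tz":0,"ax":0,"ay":0,"az":0,"fingers":1},{"tx":0,"ty":0,"tz":0,"ax":0,"ay":0,"az":0,"fingers":1},{"tx":0,"ty":0,"tz":0,"ax":0,"ay":0,"az":0,"fingers":1},{"tx":0,"ty":0,"tz":0,"ax":0,"ay":0,"az":0,"fingers":1},{"tx":0,"ty":0,"tz":0,"ax":0,"ay":0,"az":0,"fingers":1}]' 70
python3 log.py
```

```text
t: 2.92
eef_pos: [0.5299, -0.0349, 0.1117]
eef_rot: [[-0.998, 0.071, -0.0], [0.071, 0.998, -0.0], [0.0, -0.0, -1.0]]
ft_force: [-0.2, -0.1, 0.4]
finger_gap: 0.0424
q [  1.8154  43.4263  -1.6421 114.0862   2.9484  22.5262  83.8506] ft [-0.1758 -0.0668  0.3961] gap 0.04242950358635428
t: 3.33
eef_pos: [0.5309, -0.035, 0.1135]
eef_rot: [[-0.997, 0.071, 0.003], [0.071, 0.997, 0.0], [-0.003, 0.0, -1.0]]
ft_force: [-0.4, -0.1, 5.7]
finger_gap: 0.0138
q [  1.8408  43.2363  -1.6482 114.0404   2.9366  22.5732  83.8475] ft [-0.3965 -0.0595  5.6774] gap 0.013781685194291116
```

```bash
python3 -m handwheel '[{"tx":0,"ty":0,"tz":-0.3,"ax":0,"ay":0,"az":0,"fingers":1},{"tx":0,"ty":0,"tz":-0.7,"ax":0,"ay":0,"az":0,"fingers":1},{"tx":0,"ty":0,"tz":-0.8,"ax":0,"ay":0,"az":0,"fingers":1},{"tx":0,"ty":0,"tz":-0.8,"ax":0,"ay":0,"az":0,"fingers":1},{"tx":0,"ty":0,"tz":-0.4,"ax":0,"ay":0,"az":0,"fingers":1}]' 70
python3 log.py
python3 - <<'E'
from h import *
S=cams.get_image("scene")
crop(S,210,110,330,240,5,"sc4.png")
E
```

```text
t: 3.75
eef_pos: [0.5314, -0.0352, 0.2363]
eef_rot: [[-0.997, 0.071, 0.007], [0.071, 0.997, -0.0], [-0.007, 0.0, -1.0]]
ft_force: [0.7, -0.4, -0.3]
finger_gap: 0.0138
q [  2.4184  31.5157  -2.439  109.9784   2.0767  38.1611  84.6318] ft [ 0.7264 -0.421  -0.2947] gap 0.013780221476224132
```

View pics/sc4.png

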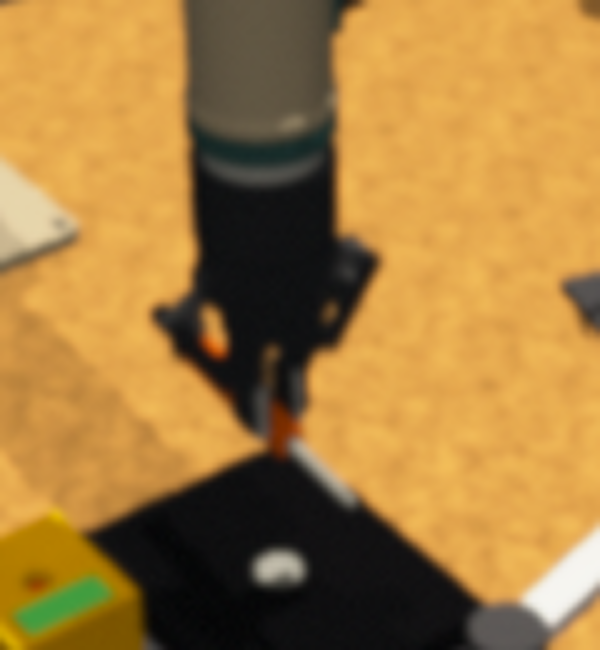

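```bash
cat > kin2.py <<'E'
import numpy as np,json
from scipy.optimize import least_squares
from scipy.spatial.transform import Rotation as Ro
def chain(q):
    q=np.radians(q);out=[];R=Ro.identity()
    for ax,a in zip('zyzyzyz',[-q[0],q[1],-q[2],q[3],-q[4],q[5],-q[6]+np.pi/2]):
        R=R*Ro.from_euler(ax,a);out.append(R.as_matrix())
    return out
def A(q): return np.hstack([np.eye(3)]+chain(q))
def data(): return [(np.array(a),np.array(b),np.array(c)) for a,b,c in map(json.loads,open('log.txt'))]
D=data()
M=np.vstack([A(q) for q,_,_ in D]);y=np.concatenate([t for _,t,_ in D])
# ridge towards zero
lam=1e-4
x=np.linalg.solve(M.T@M+lam**2*np.eye(24),M.T@y)
def fk(q): return A(q)@x,chain(q)[-1]
lo=np.array([-175.42,-21.48,-71.46,10.55,-63.04,13.31,-168.57]);hi=np.array([175.42,121.26,75.88,141.38,243.04,113.54,168.57])
def ik(p,R,q0,free=False):
    f=lambda q:np.r_[(fk(q)[0]-p)*10,(Ro.from_matrix(fk(q)[1].T@R).as_rotvec()),(q-q0)*1e-5]
    s=least_squares(f,np.clip(q0,lo+.1,hi-.1),bounds=(lo,hi),x_scale=30.)
    return s.x,np.linalg.norm(fk(s.x)[0]-p),np.degrees(np.linalg.norm(Ro.from_matrix(fk(s.x)[1].T@R).as_rotvec()))
if __name__=="__main__":
    np.set_printoptions(precision=4,suppress=True)
    print(x.reshape(8,3));print(np.abs(M@x-y).max(),len(D))
    for q,t,R in D: print(np.abs(chain(q)[-1]-R).max())
E
python3 kin2.py
```

```text
[[ 0.     -0.      0.1681]
 [-0.     -0.0057  0.1681]
 [ 0.     -0.0057  0.2795]
 [-0.     -0.0081  0.2795]
 [-0.     -0.0081  0.1911]
 [ 0.     -0.0002  0.1911]
 [-0.     -0.0002  0.1386]
 [ 0.      0.      0.1386]]
3.3131126775387543e-07 8
3.494586889828122e-16
3.583288180064592e-16
2.7354420811809277e-16
4.504860026677271e-16
6.028164079019405e-16
2.288640671833757e-16
2.235353829121989e-16
2.2272223128283475e-16
```

```bash
cat > plan.py <<'E'
from kin2 import *
np.set_printoptions(precision=4,suppress=True)
C=np.array([.4435,.3484,0]);yaw=np.radians(-15.2)
d=np.array([np.cos(yaw),np.sin(yaw),0]);up=np.array([0,0,1.]);cy=np.cross(up,d)
tipS=C+.045*d+.035*up;buttS=C-.082*d+.162*up
xs=(d-up)/2**.5;zs=np.cross(xs,cy)
def Rtool(th): # tool z in cradle plane: angle th from straight down towards +d
    z=np.sin(th)*d-np.cos(th)*up;return np.c_[np.cross(cy,z),cy,z]
E
python3 - <<'E'
from plan import *
from h import r
s=r.sense();q0=s['q']
R=Rtool(np.radians(-45))
for perp,back in((.12,.02),(.06,.01),(.03,.004),(0,.004)):
    tip=tipS-back*xs+perp*zs
    p=tip-R@np.array([-.0817,0,.0700])
    q,e,a=ik(p,R,q0);print(perp,p,q,e,a);q0=q
print(R)
print('butt grasp')
for th in(45,30,15,0,-15):
    R2=Rtool(np.radians(th)); g=buttS+.03*xs
    p=g-R2[:,2]*.060
    print(th,p,*ik(p,R2,np.array([-50.,26,-3,109,2,44,32])))
E
```

```text
0.12 [0.5472 0.3202 0.2413] [-16.7205  56.508  -12.0226  66.9741 -18.1878  92.5239  53.2442] 2.1409229512564892e-08 4.124350787491675e-05
0.06 [0.5131 0.3295 0.1918] [-17.7077  57.365  -12.394   74.2897 -18.5236  84.283   54.8529] 2.7082704158766374e-09 5.266500558259988e-06
0.03 [0.4967 0.334  0.1663] [-18.2368  58.2054 -12.5993  77.3549 -18.7552  80.3383  55.6255] 1.2845424292521663e-09 2.3274177296598812e-06
0 [0.4762 0.3395 0.1451] [-18.9191  58.692  -12.9295  80.7795 -19.1982  76.2817  56.2269] 1.2296542356953945e-09 2.542000266369599e-06
[[-0.6824  0.2622 -0.6824]
 [ 0.1854  0.965   0.1854]
 [ 0.7071 -0.     -0.7071]]
butt grasp
45 [0.3439 0.3755 0.1832] [-76.7266  41.9919   4.6288 126.1938  78.5488  42.9383 -72.4984] 4.693131718508159e-08 0.00013608732277740868
30 [0.3559 0.3722 0.1927] [-91.2021  42.9363  40.6561 123.9302  11.749   13.31     2.6584] 5.486251718212506e-08 0.0001774454523124111
15 [0.3699 0.3684 0.1987] [-68.1788  34.8316  18.7729 118.6092   8.6701  22.622   13.8389] 7.846860046710763e-09 3.2788761291729586e-05
0 [0.3848 0.3643 0.2008] [-46.5767  34.6211   0.1647 111.7666  -0.1691  33.6125  28.4997] 2.4809458205620496e-09 4.914749268747388e-06
-15 [0.3998 0.3603 0.1987] [-33.1911  38.9471  -8.818  104.1433  -9.4652  46.1746  41.4112] 2.6616372020894e-09 1.249104792865669e-05
```

```bash
python3 -m handwheel '[{"tx":0,"ty":0,"tz":-0.8,"ax":0,"ay":0,"az":0.031,"fingers":1},{"tx":0,"ty":0,"tz":-0.8,"ax":0,"ay":0,"az":0.031,"fingers":1},{"tx":0.194,"ty":0.867,"tz":0,"ax":0,"ay":0,"az":0,"fingers":1},{"tx":0.194,"ty":0.867,"tz":0,"ax":0,"ay":0,"az":0,"fingers":1},{"tx":0.194,"ty":0.867,"tz":0,"ax":0,"ay":0,"az":0,"fingers":1},{"tx":0.194,"ty":0.867,"tz":0,"ax":0,"ay":0,"az":0,"fingers":1},{"tx":0.194,"ty":0.867,"tz":0,"ax":0,"ay":0,"az":0,"fingers":1},{"tx":0.194,"ty":0.867,"tz":0,"ax":0,"ay":0,"az":0,"fingers":1},{"tx":0.194,"ty":0.867,"tz":0,"ax":0,"ay":0,"az":0,"fingers":1},{"tx":0.194,"ty":0.867,"tz":0,"ax":0,"ay":0,"az":0,"fingers":1},{"tx":0.194,"ty":0.867,"tz":0,"ax":0,"ay":0,"az":0,"fingers":1},{"tx":0.194,"ty":0.867,"tz":0,"ax":0,"ay":0,"az":0,"fingers":1},{"tx":0,"ty":0,"tz":0,"ax":0,"ay":0,"az":0,"fingers":1}]' 70
python3 log.py
```

```text
t: 4.88
eef_pos: [0.5438, 0.3299, 0.2962]
eef_rot: [[-0.968, 0.253, 0.0], [0.253, 0.967, 0.008], [0.002, 0.008, -1.0]]
ft_force: [-0.9, 1.5, -0.2]
finger_gap: 0.0137
q [-33.6627  35.1257   0.0972  90.0347  -0.5391  54.5546  42.081 ] ft [-0.856   1.4536 -0.1921] gap 0.013748643584151246
```

```bash
python3 -m handwheel '[{"tx":0,"ty":0,"tz":0,"ax":0,"ay":0.0357,"az":0,"fingers":1},{"tx":0,"ty":0,"tz":0,"ax":0,"ay":0.0357,"az":0,"fingers":1},{"tx":0,"ty":0,"tz":0,"ax":0,"ay":0.0357,"az":0,"fingers":1},{"tx":0,"ty":0,"tz":0,"ax":0,"ay":0.0357,"az":0,"fingers":1},{"tx":0,"ty":0,"tz":0,"ax":0,"ay":0.0357,"az":0,"fingers":1},{"tx":0,"ty":0,"tz":0,"ax":0,"ay":0.0357,"az":0,"fingers":1},{"tx":0,"ty":0,"tz":0,"ax":0,"ay":0.0357,"az":0,"fingers":1},{"tx":0,"ty":0,"tz":0,"ax":0,"ay":0,"az":0,"fingers":1},{"tx":0,"ty":0,"tz":0,"ax":0,"ay":0,"az":0,"fingers":1}]' 70
python3 log.py
cat > goto.py <<'E'
# prints needed shift (tool units) and turn (units of pi) from the present pose to a target pose
from plan import *
from h import r
def need(p,R,n=1):
    s=r.sense();R0=s['eef_rot']
    print('pos',s['eef_pos'],'shift units',R0.T@(p-s['eef_pos'])/.04,'turn',Ro.from_matrix(R0.T@R).as_rotvec()/np.pi)
E
python3 - <<'E'
from goto import *
from h import *
R=Rtool(np.radians(-45))
def tp(perp,back): return tipS-back*xs+perp*zs-R@np.array([-.0817,0,.0700])
need(tp(.08,.01),R)
T=cams.get_image("top");S=cams.get_image("scene")
crop(T,80,130,230,290,4,"tc5.png");crop(S,290,100,420,220,6,"sc5.png")
E
```

```text
t: 5.63
eef_pos: [0.5467, 0.3188, 0.2939]
eef_rot: [[-0.683, 0.264, -0.681], [0.188, 0.964, 0.186], [0.706, -0.001, -0.708]]
ft_force: [0.2, 0.2, 0.8]
finger_gap: 0.0135
q [-17.3832  53.2371 -10.4734  65.316  -19.7924  97.1281  52.0999] ft [0.2087 0.1967 0.7895] gap 0.01352417565420591
pos [0.5467 0.3188 0.2939] shift units [-1.1801  0.0386  1.9307] turn [ 0.0002  0.0005 -0.0009]
```

View pics/tc5.png

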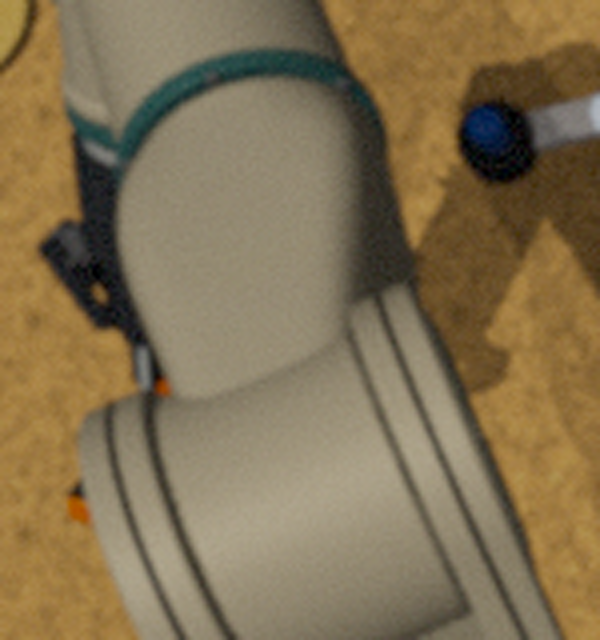

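View pics/sc5.png

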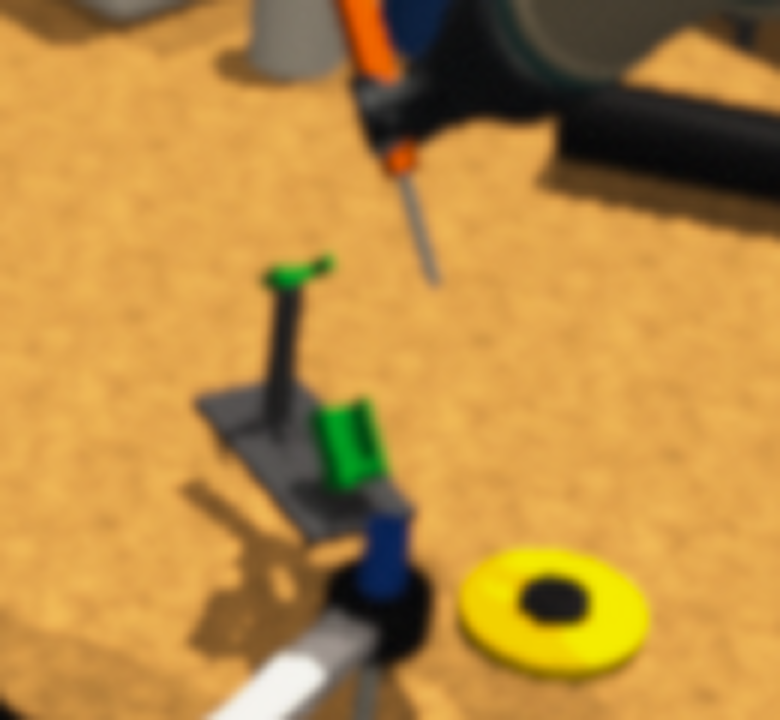

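Run:
```python
from goto import *
from h import *
s=r.sense();S=cams.get_image("scene")
tip=s['eef_pos']+s['eef_rot']@np.array([-.0817,0,.07]);bd=s['eef_pos']+s['eef_rot']@np.array([-.0217,0,.07])
print(tip,proj(S,tip),'seen',361.9,146.4);print('bound',proj(S,bd),'seen',290+403/6-.5,100+174/6-.5)
for nm,a,b,z in(('c1',-75,-35,8),('c2',75,-35,8),('c3',75,35,8),('hi',-35,0,105),('low',30,0,50)):
    X=C+a/1e3*d+b/1e3*cy+z/1e3*up;u=proj(S,X);print(nm,u,'crop',(u-[290,100])*6)
```

```text
[0.554  0.3184 0.1894] [362.3902 146.3533] seen 361.9 146.4
bound [356.8448 127.4559] seen 356.6666666666667 128.5
c1 [320.5334 165.0148] crop [183.2006 390.0888]
c2 [340.6357 188.9726] crop [303.814  533.8356]
c3 [359.029  184.1207] crop [414.1739 504.7242]
hi [336.7939 145.4057] crop [280.7631 272.4339]
low [344.5663 169.0371] crop [327.3981 414.2225]
```

Run:
```python
from goto import *
from h import *
S=cams.get_image("scene");T=cams.get_image("top")
for a,b in(((132.33,265),(337.9,145.9)),((148.05,236.55),(347.45,174.03))):
    X=tri(T,a,S,b);e=X-C;print(X,'cradle',e@d,e@cy,e[2],proj(T,X)-a,proj(S,X)-b)
crop(S,325,138,365,188,12,"sc6.png")
```

```text
[0.4127 0.3592 0.1037] cradle -0.03257587673575853 0.0023056407081106216 0.10372265824084638 [-0.2682 -0.1987] [-0.1941  0.0459]
[0.4876 0.3413 0.0378] cradle 0.04440127576607572 0.004717909931760523 0.037801703804563234 [0.1185 0.0879] [ 0.0929 -0.0227]
```

View pics/sc6.png

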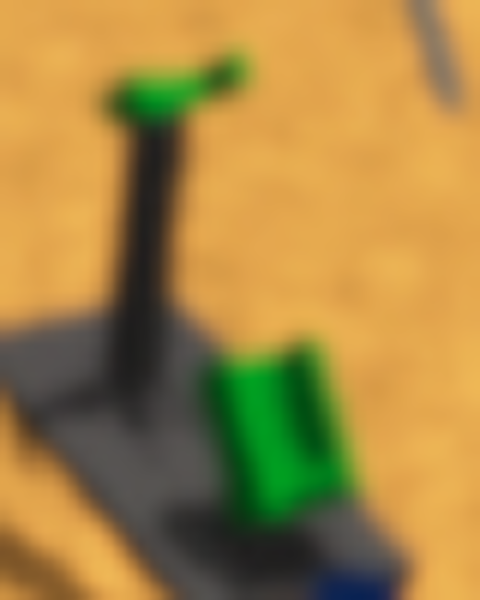

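```bash
python3 -m handwheel '[{"tx":-0.256,"ty":0.008,"tz":0.636,"ax":0,"ay":0,"az":-0.001,"fingers":1},{"tx":-0.256,"ty":0.008,"tz":0.636,"ax":0,"ay":0,"az":0,"fingers":1},{"tx":-0.256,"ty":0.008,"tz":0.636,"ax":0,"ay":0,"az":0,"fingers":1},{"tx":-0.256,"ty":0.008,"tz":0.636,"ax":0,"ay":0,"az":0,"fingers":1},{"tx":-0.256,"ty":0.008,"tz":0.636,"ax":0,"ay":0,"az":0,"fingers":1},{"tx":0,"ty":0,"tz":0,"ax":0,"ay":0,"az":0,"fingers":1},{"tx":0,"ty":0,"tz":0,"ax":0,"ay":0,"az":0,"fingers":1}]' 70
python3 log.py
python3 - <<'E'
from goto import *
from h import *
R=Rtool(np.radians(-45))
def tp(perp,back): return tipS-back*xs+perp*zs-R@np.array([-.0817,0,.0700])
need(tp(.03,.006),R);need(tp(.0,.005),R)
S=cams.get_image("scene");T=cams.get_image("top")
crop(S,310,110,380,195,7,"sc7.png");crop(T,100,190,190,290,6,"tc7.png")
E
```

```text
t: 6.47
eef_pos: [0.4939, 0.3361, 0.1699]
eef_rot: [[-0.683, 0.259, -0.683], [0.182, 0.966, 0.184], [0.707, 0.002, -0.707]]
ft_force: [-0.5, 0.0, -0.1]
finger_gap: 0.0138
q [-19.243   57.7239 -11.055   77.6494 -19.9697  80.6557  56.5621] ft [-0.4503  0.0439 -0.0923] gap 0.013846916602671896
pos [0.4939 0.3361 0.1699] shift units [-0.0701 -0.0347  0.0065] turn [-0.0004 -0.0001  0.0011]
pos [0.4939 0.3361 0.1699] shift units [-0.0954 -0.0339  0.7565] turn [-0.0004 -0.0001  0.0011]
```

View pics/sc7.png

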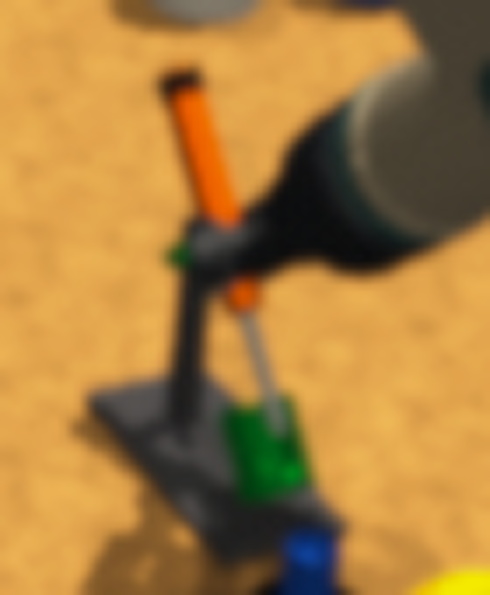

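View pics/tc7.png

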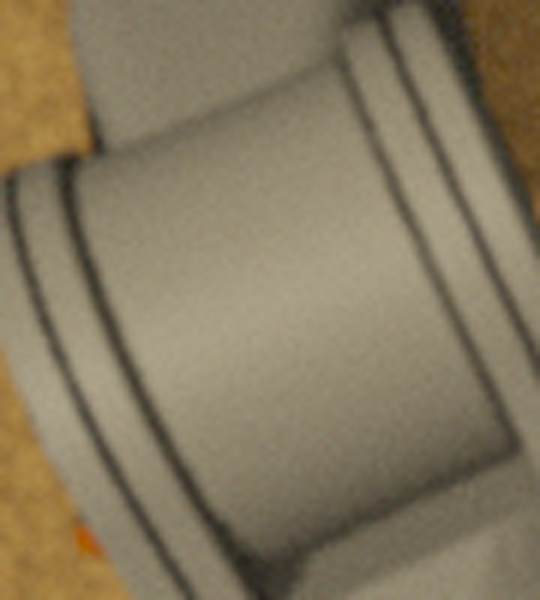

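```bash
python3 -m handwheel '[{"tx":-0.03,"ty":-0.015,"tz":0.2,"ax":0,"ay":0,"az":0.001,"fingers":1},{"tx":-0.03,"ty":-0.015,"tz":0.2,"ax":0,"ay":0,"az":0,"fingers":1},{"tx":-0.03,"ty":0,"tz":0.15,"ax":0,"ay":0,"az":0,"fingers":1},{"tx":0,"ty":0,"tz":0,"ax":0,"ay":0,"az":0,"fingers":1}]' 70
python3 log.py
python3 - <<'E'
from goto import *
from h import *
R=Rtool(np.radians(-45))
def tp(perp,back): return tipS-back*xs+perp*zs-R@np.array([-.0817,0,.0700])
need(tp(.0,.005),R)
S=cams.get_image("scene")
crop(S,310,110,380,195,7,"sc8.png")
E
```

```text
t: 6.9
eef_pos: [0.4805, 0.338, 0.1505]
eef_rot: [[-0.681, 0.262, -0.684], [0.186, 0.965, 0.185], [0.708, -0.001, -0.706]]
ft_force: [-0.3, 0.4, -0.2]
finger_gap: 0.014
q [-19.5846  58.4164 -11.2192  80.0562 -20.2334  77.6282  57.0879] ft [-0.3498  0.4418 -0.24  ] gap 0.013988969371638777
pos [0.4805 0.338  0.1505] shift units [0.0106 0.0093 0.1761] turn [-0.0003 -0.0005 -0.0002]
```

View pics/sc8.png

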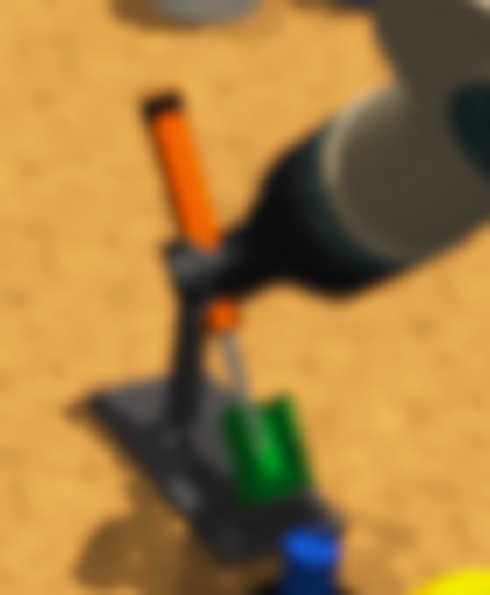

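```bash
python3 -m handwheel '[{"tx":0,"ty":0.01,"tz":0.1,"ax":0,"ay":0,"az":0,"fingers":1},{"tx":0,"ty":0,"tz":0.06,"ax":0,"ay":0,"az":0,"fingers":1},{"tx":0,"ty":0,"tz":0.02,"ax":0,"ay":0,"az":0,"fingers":1},{"tx":0,"ty":0,"tz":0,"ax":0,"ay":0,"az":0,"fingers":1}]' 70
python3 log.py
python3 - <<'E'
from goto import *
from h import *
R=Rtool(np.radians(-45))
def tp(perp,back): return tipS-back*xs+perp*zs-R@np.array([-.0817,0,.0700])
need(tp(.0,.005),R)
S=cams.get_image("scene")
crop(S,310,110,380,195,7,"sc9.png")
E
```

```text
t: 7.28
eef_pos: [0.4805, 0.3384, 0.1497]
eef_rot: [[-0.685, 0.265, -0.678], [0.187, 0.964, 0.188], [0.704, 0.002, -0.71]]
ft_force: [8.6, -6.6, 18.8]
finger_gap: 0.0138
q [-19.614   58.2655 -11.1579  80.3898 -20.3586  77.0124  57.2063] ft [ 8.6388 -6.6269 18.793 ] gap 0.013805870581992183
pos [0.4805 0.3384 0.1497] shift units [ 0.0227 -0.002   0.158 ] turn [ 0.0012  0.0015 -0.0002]
```

View pics/sc9.png

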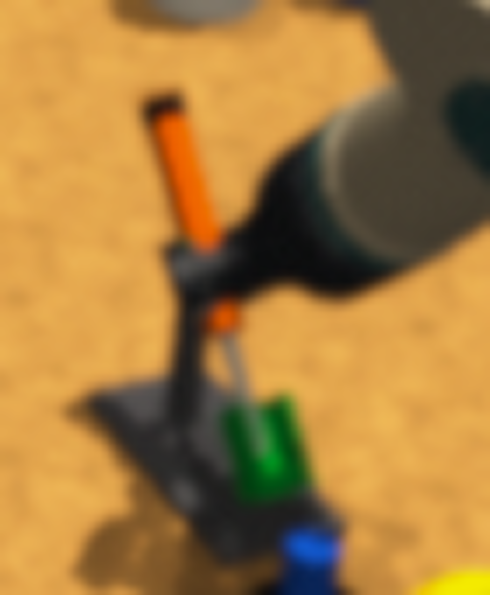

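```bash
python3 -m handwheel '[{"tx":0,"ty":-0.03,"tz":-0.05,"ax":0,"ay":0,"az":0,"fingers":1},{"tx":0,"ty":0,"tz":-0.03,"ax":0,"ay":0,"az":0,"fingers":1},{"tx":0,"ty":0,"tz":0,"ax":0,"ay":0,"az":0,"fingers":1}]' 70
python3 log.py
python3 -m handwheel '[{"tx":0,"ty":0,"tz":0,"ax":0,"ay":0,"az":0,"fingers":0.5},{"tx":0,"ty":0,"tz":0,"ax":0,"ay":0,"az":0,"fingers":0.3},{"tx":0,"ty":0,"tz":0,"ax":0,"ay":0,"az":0,"fingers":0},{"tx":0,"ty":0,"tz":0,"ax":0,"ay":0,"az":0,"fingers":0}]' 70
python3 log.py
python3 - <<'E'
from goto import *
from h import *
S=cams.get_image("scene")
crop(S,310,110,380,195,7,"sc10.png")
E
```

```text
t: 7.58
eef_pos: [0.4805, 0.3381, 0.1496]
eef_rot: [[-0.684, 0.264, -0.68], [0.186, 0.964, 0.188], [0.705, 0.002, -0.709]]
ft_force: [6.4, -1.5, 8.8]
finger_gap: 0.0139
q [-19.5561  58.327  -11.2176  80.3205 -20.3214  77.1387  57.2186] ft [ 6.3891 -1.5222  8.8232] gap 0.013855409006195639
t: 7.92
eef_pos: [0.4782, 0.338, 0.1479]
eef_rot: [[-0.682, 0.262, -0.683], [0.186, 0.965, 0.185], [0.708, -0.001, -0.706]]
ft_force: [-0.0, 0.2, 0.3]
finger_gap: 0.0425
q [-19.6219  58.4576 -11.2461  80.5087 -20.2773  77.1039  57.2188] ft [-0.0384  0.1513  0.3026] gap 0.042475025137881116
```

View pics/sc10.png

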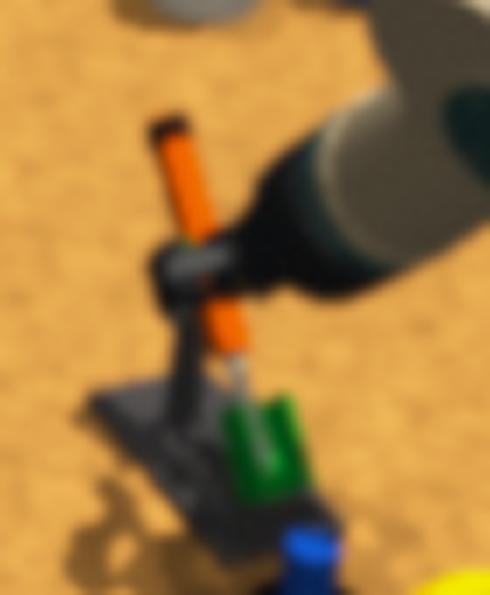

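```bash
python3 -m handwheel '[{"tx":0,"ty":0,"tz":-0.5,"ax":0,"ay":0,"az":0,"fingers":0},{"tx":0,"ty":0,"tz":-0.9,"ax":0,"ay":0,"az":0,"fingers":0},{"tx":0,"ty":0,"tz":-0.9,"ax":0,"ay":0,"az":0,"fingers":0},{"tx":0,"ty":0,"tz":-0.9,"ax":0,"ay":0,"az":0,"fingers":0},{"tx":0,"ty":0,"tz":-0.9,"ax":0,"ay":0,"az":0,"fingers":0}]'
python3 log.py
python3 - <<'E'
from goto import *
from h import *
S=cams.get_image("scene");T=cams.get_image("top")
crop(S,310,110,380,195,7,"sc11.png");crop(T,100,190,190,290,6,"tc11.png")
print([ (proj(S,X)-[310,110])*7 for X in(tipS,buttS)])
E
```

```text
t: 8.38
eef_pos: [0.5914, 0.307, 0.2656]
eef_rot: [[-0.682, 0.262, -0.683], [0.186, 0.965, 0.185], [0.707, -0.001, -0.707]]
ft_force: [1.5, 0.7, 0.8]
finger_gap: 0.0427
q [-16.2777  58.7357  -9.7653  57.0423 -18.6606 100.7669  53.1841] ft [1.4819 0.7399 0.8485] gap 0.04267873158217844
[array([254.1698, 455.6753]), array([151.3592,  98.3923])]
```

View pics/sc11.png

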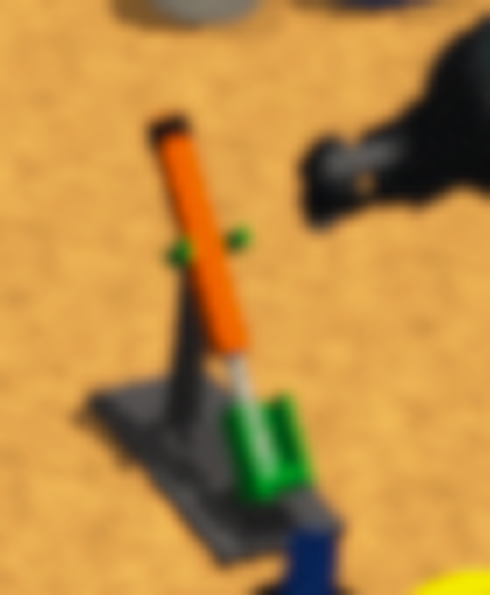

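View pics/tc11.png

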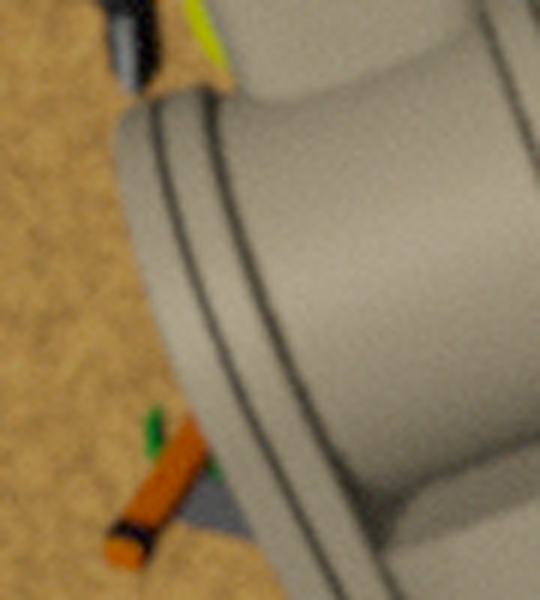

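Run:
```python
from goto import *
from h import *
S=cams.get_image("scene");T=cams.get_image("top")
cv2.imwrite('pics/sc12.png',cv2.resize(S["frame"][118:185,325:360,::-1],None,fx=9,fy=9,interpolation=cv2.INTER_NEAREST))
X=tri(T,(120.75,281.25),S,(334,127));print(X,proj(S,X),proj(T,X)); e=X-C;print(e@d,e@cy,e[2])
```

```text
[0.376  0.3681 0.1562] [333.4546 127.1274] [119.9564 280.6592]
-0.07033848346970782 0.0013520131083111335 0.1561515178055935
```

View pics/sc12.png

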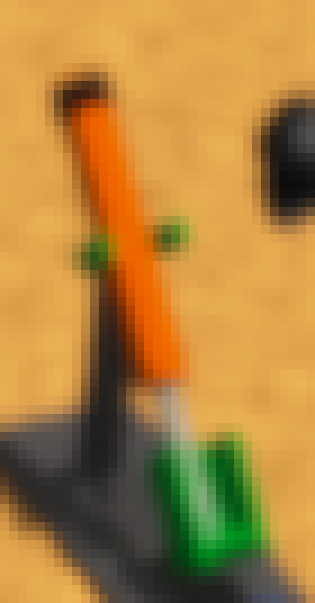

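```bash
python3 -m handwheel '[{"tx":0,"ty":0,"tz":-0.2,"ax":0,"ay":-0.0357,"az":0,"fingers":0},{"tx":0,"ty":0,"tz":-0.2,"ax":0,"ay":-0.0357,"az":0,"fingers":0},{"tx":0,"ty":0,"tz":0,"ax":0,"ay":-0.0357,"az":0,"fingers":0},{"tx":0,"ty":0,"tz":0,"ax":0,"ay":-0.0357,"az":0,"fingers":0},{"tx":0,"ty":0,"tz":0,"ax":0,"ay":-0.0357,"az":0,"fingers":0},{"tx":0,"ty":0,"tz":0,"ax":0,"ay":-0.0357,"az":0,"fingers":0},{"tx":0,"ty":0,"tz":0,"ax":0,"ay":-0.0357,"az":0,"fingers":0},{"tx":0,"ty":0,"tz":0,"ax":0,"ay":0,"az":-0.028,"fingers":0},{"tx":0,"ty":0,"tz":0,"ax":0,"ay":0,"az":-0.028,"fingers":0},{"tx":0,"ty":0,"tz":0,"ax":0,"ay":0,"az":-0.028,"fingers":0},{"tx":0,"ty":0,"tz":0,"ax":0,"ay":0,"az":0,"fingers":0}]'
python3 log.py
python3 - <<'E'
from goto import *
from h import *
S=cams.get_image("scene");T=cams.get_image("top")
for im in(T,S):
    hsv=cv2.cvtColor(im["frame"],cv2.COLOR_RGB2HSV)
    b=cv2.inRange(hsv,(100,150,60),(125,255,255));k,l,st,ce=cv2.connectedComponentsWithStats(b)
    print([(st[i],ce[i]) for i in range(1,k) if 40<st[i][4]<150])
hy=np.array([.712,-.0225])
a=pix(T,200.8,161.2,.170);b=tri(T,(200.8,161.2),S,(353.8,188.5))
for X in(a,b):
    e=X[:2]-hy;print(X,np.hypot(*e),np.arctan2(e[1],-e[0]))
cv2.imwrite("pics/t12.png",T["frame"][:,:,::-1]);cv2.imwrite("pics/s12.png",S["frame"][:,:,::-1])
need(np.array([.66,.17,.30]),np.diag([-1.,1,-1]))
E
```

```text
t: 9.5
eef_pos: [0.5988, 0.3051, 0.2748]
eef_rot: [[-1.0, -0.002, -0.004], [-0.002, 1.0, -0.001], [0.004, -0.001, -1.0]]
ft_force: [0.1, -0.2, -0.4]
finger_gap: 0.0428
q [-27.7248  39.6195  -2.9041  84.5406   2.158   56.1151  58.9607] ft [ 0.0626 -0.1802 -0.4053] gap 0.04278162857619094
[(array([196, 157,  10,  10,  76], dtype=int32), array([200.8421, 161.3158]))]
[(array([358,  85,   8,  24, 115], dtype=int32), array([361.6522,  96.4696])), (array([350, 185,   8,  14,  84], dtype=int32), array([353.6429, 191.6429]))]
[0.6647 0.173  0.17  ] 0.2011240946595794 1.3334422822823369
[0.6661 0.1741 0.1653] 0.20193089116721347 1.3412495014776085
pos [0.5996 0.3047 0.275 ] shift units [-1.5188 -3.3636 -0.6256] turn [-0.0003 -0.0009 -0.0011]
```

View pics/t12.png

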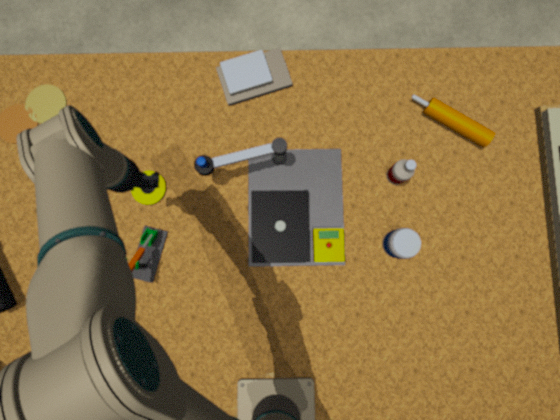

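View pics/s12.png

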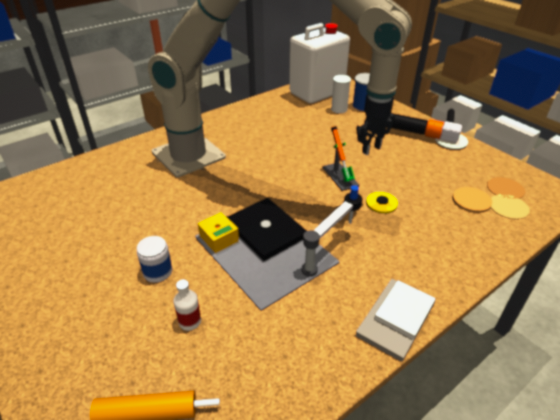

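```bash
python3 -m handwheel '[{"tx":-0.327,"ty":-0.658,"tz":-0.125,"ax":0,"ay":0,"az":0,"fingers":-0.3},{"tx":-0.327,"ty":-0.658,"tz":-0.125,"ax":0,"ay":0,"az":0,"fingers":-0.3},{"tx":-0.327,"ty":-0.658,"tz":-0.125,"ax":0,"ay":0,"az":0,"fingers":-0.3},{"tx":-0.327,"ty":-0.658,"tz":-0.125,"ax":0,"ay":0,"az":0,"fingers":-0.3},{"tx":-0.327,"ty":-0.658,"tz":-0.125,"ax":0,"ay":0,"az":0,"fingers":-0.3},{"tx":0,"ty":0,"tz":0,"ax":0,"ay":0,"az":0,"fingers":-0.3},{"tx":0,"ty":0,"tz":0,"ax":0,"ay":0,"az":0,"fingers":-0.3}]'
python3 log.py
python3 - <<'E'
from goto import *
from h import *
need(np.array([.665,.173,.219]),np.diag([-1.,1,-1]))
S=cams.get_image("scene");crop(S,310,110,400,230,5,"sc13.png")
E
```

```text
t: 10.18
eef_pos: [0.6668, 0.1699, 0.3008]
eef_rot: [[-1.0, 0.008, -0.001], [0.008, 1.0, -0.001], [0.0, -0.001, -1.0]]
ft_force: [-0.5, 1.1, 0.6]
finger_gap: 0.0558
q [-15.0747  39.5366  -2.8988  80.1249   2.203   60.4457  71.1175] ft [-0.5355  1.0648  0.6323] gap 0.05576255241023779
pos [0.6668 0.1699 0.3008] shift units [0.0437 0.0798 2.0442] turn [-0.0005 -0.0002 -0.0027]
```

View pics/sc13.png

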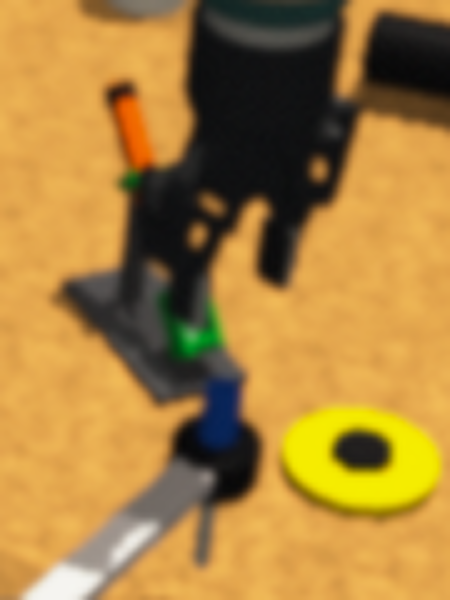

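```bash
python3 -m handwheel '[{"tx":0.04,"ty":0.08,"tz":0.5,"ax":0,"ay":0,"az":-0.002,"fingers":-0.3},{"tx":0,"ty":0,"tz":0.7,"ax":0,"ay":0,"az":0,"fingers":-0.3},{"tx":0,"ty":0,"tz":0.5,"ax":0,"ay":0,"az":0,"fingers":-0.3},{"tx":0,"ty":0,"tz":0.3,"ax":0,"ay":0,"az":0,"fingers":-0.3},{"tx":0,"ty":0,"tz":0,"ax":0,"ay":0,"az":0,"fingers":-0.3}]' 30
python3 log.py
python3 -m handwheel '[{"tx":0,"ty":0,"tz":0,"ax":0,"ay":0,"az":0,"fingers":1},{"tx":0,"ty":0,"tz":0,"ax":0,"ay":0,"az":0,"fingers":1},{"tx":0,"ty":0,"tz":0,"ax":0,"ay":0,"az":0,"fingers":1},{"tx":0,"ty":0,"tz":0,"ax":0,"ay":0,"az":0,"fingers":1},{"tx":0,"ty":0,"tz":0,"ax":0,"ay":0,"az":0,"fingers":1}]' 30
python3 log.py
```

```text
t: 10.65
eef_pos: [0.662, 0.1774, 0.2177]
eef_rot: [[-1.0, -0.006, -0.007], [-0.006, 1.0, -0.001], [0.007, -0.001, -1.0]]
ft_force: [0.6, -0.6, -0.5]
finger_gap: 0.0557
q [-15.6008  44.3003  -3.1014  84.815    2.6903  51.3429  70.8209] ft [ 0.5664 -0.6405 -0.4692] gap 0.055673910030729384
t: 11.07
eef_pos: [0.6659, 0.175, 0.2231]
eef_rot: [[-1.0, -0.003, 0.004], [-0.003, 1.0, -0.001], [-0.004, -0.001, -1.0]]
ft_force: [0.6, -3.3, 5.2]
finger_gap: 0.0209
q [-15.4541  43.9747  -2.974   84.5263   2.779   51.3929  70.861 ] ft [ 0.6486 -3.2554  5.1636] gap 0.02090268924257137
```

Run:
```python
import numpy as np
th=np.linspace(1.338,-0.02,17);x=-.201*np.cos(th);y=.201*np.sin(th)
for a,b in zip(-np.diff(x)/.04,np.diff(y)/.04): print('%.2f %.2f'%(a,b))
```

```text
0.41 -0.12
0.40 -0.15
0.38 -0.18
0.37 -0.22
0.35 -0.25
0.33 -0.27
0.30 -0.30
0.28 -0.33
0.25 -0.35
0.22 -0.37
0.18 -0.38
0.15 -0.40
0.12 -0.41
0.08 -0.42
0.05 -0.42
0.01 -0.43
```

```bash
python3 -m handwheel '[{"tx":0,"ty":0,"tz":-0.08,"ax":0,"ay":0,"az":0,"fingers":1},{"tx":0.41,"ty":-0.12,"tz":0,"ax":0,"ay":0,"az":0,"fingers":1},{"tx":0.40,"ty":-0.15,"tz":0,"ax":0,"ay":0,"az":0,"fingers":1},{"tx":0.38,"ty":-0.18,"tz":0,"ax":0,"ay":0,"az":0,"fingers":1},{"tx":0.37,"ty":-0.22,"tz":0,"ax":0,"ay":0,"az":0,"fingers":1}]' 30
python3 log.py
python3 -m handwheel '[{"tx":0.35,"ty":-0.25,"tz":0,"ax":0,"ay":0,"az":0,"fingers":1},{"tx":0.33,"ty":-0.27,"tz":0,"ax":0,"ay":0,"az":0,"fingers":1},{"tx":0.30,"ty":-0.30,"tz":0,"ax":0,"ay":0,"az":0,"fingers":1},{"tx":0.28,"ty":-0.33,"tz":0,"ax":0,"ay":0,"az":0,"fingers":1},{"tx":0,"ty":0,"tz":0,"ax":0,"ay":0,"az":0,"fingers":1}]'
python3 log.py
python3 - <<'E'
from h import *
H=np.array([.7125,-.022]);e=r.sense()['eef_pos'][:2]-H;print(np.hypot(*e),np.arctan2(e[1],-e[0]))
T=cams.get_image("top");crop(T,160,100,360,270,4,"tc14.png")
E
```

```text
t: 11.48
eef_pos: [0.6015, 0.149, 0.2233]
eef_rot: [[-1.0, -0.005, -0.001], [-0.005, 1.0, -0.0], [0.001, -0.0, -1.0]]
ft_force: [4.5, -3.1, -9.7]
finger_gap: 0.0206
q [-14.5066  38.7897  -3.2597  96.4149   2.881   44.9063  71.2218] ft [ 4.5312 -3.0608 -9.6842] gap 0.020597401644194355
t: 11.9
eef_pos: [0.5472, 0.1024, 0.2233]
eef_rot: [[-1.0, -0.004, -0.009], [-0.004, 1.0, 0.0], [0.009, 0.0, -1.0]]
ft_force: [-3.0, 1.9, -8.2]
finger_gap: 0.0207
q [-11.0364  34.5579  -3.6348 106.1864   3.0062  39.8631  73.8698] ft [-3.0346  1.8835 -8.1932] gap 0.02066679819746927
0.2068779863892487 0.6452674068303285
```

View pics/tc14.png

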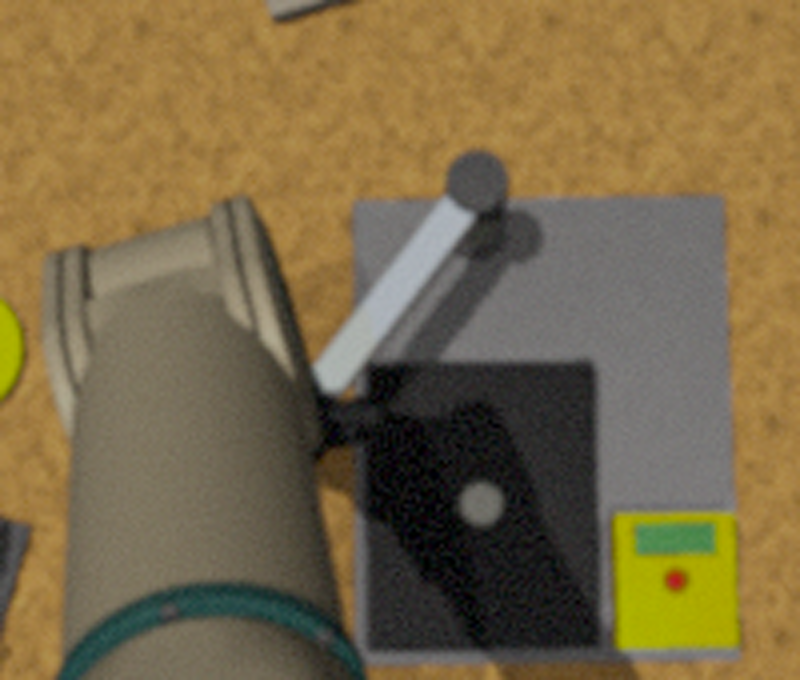

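```bash
python3 -m handwheel '[{"tx":0.20,"ty":-0.38,"tz":0.06,"ax":0,"ay":0,"az":0,"fingers":1},{"tx":0.19,"ty":-0.38,"tz":0,"ax":0,"ay":0,"az":0,"fingers":1},{"tx":0.18,"ty":-0.38,"tz":0,"ax":0,"ay":0,"az":0,"fingers":1},{"tx":0.15,"ty":-0.40,"tz":0,"ax":0,"ay":0,"az":0,"fingers":1},{"tx":0.10,"ty":-0.41,"tz":0,"ax":0,"ay":0,"az":0,"fingers":1},{"tx":0,"ty":0,"tz":0,"ax":0,"ay":0,"az":0,"fingers":1}]' 30
python3 log.py
python3 - <<'E'
from h import *
H=np.array([.7125,-.022]);s=r.sense();e=s['eef_pos'][:2]+.06*s['eef_rot'][:2,2]-H;print(np.hypot(*e),np.arctan2(e[1],-e[0]))
E
```

```text
t: 12.45
eef_pos: [0.512, 0.0244, 0.2224]
eef_rot: [[-1.0, -0.004, -0.016], [-0.004, 1.0, 0.0], [0.016, 0.0, -1.0]]
ft_force: [-17.5, 2.7, 17.7]
finger_gap: 0.0208
q [ -2.9301  31.8646  -4.2147 112.6734   3.5448  36.5143  80.807 ] ft [-17.4926   2.7152  17.7115] gap 0.02078191462096213
0.20675787164514228 0.22633480884871957
```

```bash
python3 -m handwheel '[{"tx":0.15,"ty":-0.35,"tz":-0.05,"ax":0,"ay":0,"az":0,"fingers":1},{"tx":0.08,"ty":-0.35,"tz":0,"ax":0,"ay":0,"az":0,"fingers":1},{"tx":0.02,"ty":-0.35,"tz":0,"ax":0,"ay":0,"az":0,"fingers":1},{"tx":0,"ty":-0.10,"tz":0,"ax":0,"ay":0,"az":0,"fingers":1},{"tx":0,"ty":0,"tz":0,"ax":0,"ay":0,"az":0,"fingers":1}]' 30
python3 log.py
python3 - <<'E'
from h import *
T=cams.get_image("top");crop(T,160,100,360,270,4,"tc15.png")
E
```

```text
t: 12.87
eef_pos: [0.5075, -0.0196, 0.2233]
eef_rot: [[-1.0, -0.004, -0.006], [-0.004, 1.0, 0.003], [0.006, 0.003, -1.0]]
ft_force: [-4.7, 4.1, -5.5]
finger_gap: 0.0208
q [  2.3254  31.306   -4.6361 113.7488   3.8567  35.4346  85.4496] ft [-4.6538  4.1284 -5.5147] gap 0.020754927576284183
```

View pics/tc15.png

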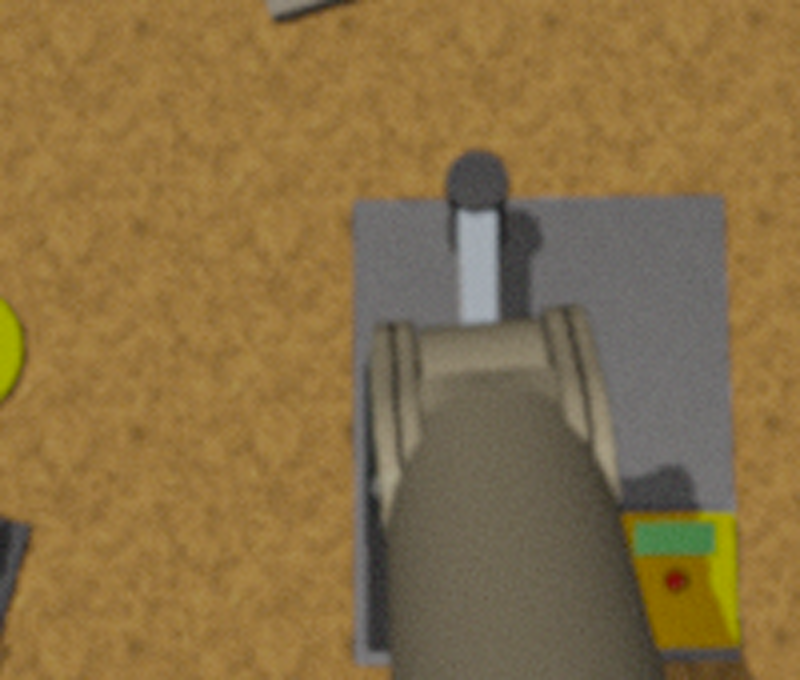

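```bash
python3 -m handwheel '[{"tx":0,"ty":-0.15,"tz":0,"ax":0,"ay":0,"az":0,"fingers":1},{"tx":0,"ty":-0.1,"tz":0,"ax":0,"ay":0,"az":0,"fingers":1},{"tx":0,"ty":0,"tz":0,"ax":0,"ay":0,"az":0,"fingers":1}]' 30
python3 log.py
python3 -m handwheel '[{"tx":0,"ty":-0.15,"tz":0,"ax":0,"ay":0,"az":0,"fingers":1},{"tx":0,"ty":0,"tz":0,"ax":0,"ay":0,"az":0,"fingers":1},{"tx":0,"ty":0,"tz":0,"ax":0,"ay":0,"az":0,"fingers":1}]' 30
python3 log.py
```

```text
t: 13.17
eef_pos: [0.5075, -0.0206, 0.2233]
eef_rot: [[-1.0, -0.011, -0.006], [-0.012, 1.0, 0.013], [0.006, 0.013, -1.0]]
ft_force: [-5.5, 23.4, -4.1]
finger_gap: 0.0207
q [  3.2304  31.3464  -5.3226 113.6842   3.4657  35.4837  86.5042] ft [-5.5113 23.3656 -4.0565] gap 0.020669825938970213
t: 13.42
eef_pos: [0.5076, -0.0212, 0.2232]
eef_rot: [[-1.0, -0.016, -0.007], [-0.017, 1.0, 0.019], [0.006, 0.019, -1.0]]
ft_force: [-6.3, 34.9, -4.9]
finger_gap: 0.0208
q [  3.7607  31.3791  -5.7349 113.6416   3.2671  35.5168  87.1327] ft [-6.2655 34.8744 -4.9145] gap 0.02078963058280515
```

```bash
python3 -m handwheel '[{"tx":0,"ty":0.2,"tz":0,"ax":0,"ay":0,"az":0,"fingers":1},{"tx":0,"ty":0.1,"tz":0,"ax":0,"ay":0,"az":0,"fingers":1},{"tx":0,"ty":0,"tz":0,"ax":0,"ay":0,"az":0,"fingers":0},{"tx":0,"ty":0,"tz":0,"ax":0,"ay":0,"az":0,"fingers":-0.3},{"tx":0,"ty":0,"tz":0,"ax":0,"ay":0,"az":0,"fingers":-0.3},{"tx":0,"ty":0,"tz":-0.7,"ax":0,"ay":0,"az":0,"fingers":-0.3},{"tx":0,"ty":0,"tz":-0.9,"ax":0,"ay":0,"az":0,"fingers":-0.3},{"tx":0,"ty":0,"tz":-0.9,"ax":0,"ay":0,"az":0,"fingers":-0.3},{"tx":0,"ty":0,"tz":0,"ax":0,"ay":0,"az":0,"fingers":-0.3}]' 30
python3 log.py
python3 - <<'E'
from h import *
T=cams.get_image("top");crop(T,100,100,360,290,3,"tc16.png");crop(T,105,215,175,295,8,"tc16b.png")
S=cams.get_image("scene");crop(S,290,110,380,195,7,"sc16.png")
E
```

```text
t: 14.17
eef_pos: [0.5138, -0.0261, 0.331]
eef_rot: [[-1.0, -0.002, 0.014], [-0.002, 1.0, -0.0], [-0.014, -0.0, -1.0]]
ft_force: [1.0, 0.2, -0.2]
finger_gap: 0.0552
q [  3.5173  22.7353  -5.2207 106.8695   2.6935  49.6997  87.1115] ft [ 1.0338  0.1788 -0.1717] gap 0.05521959087416605
```

View pics/tc16.png

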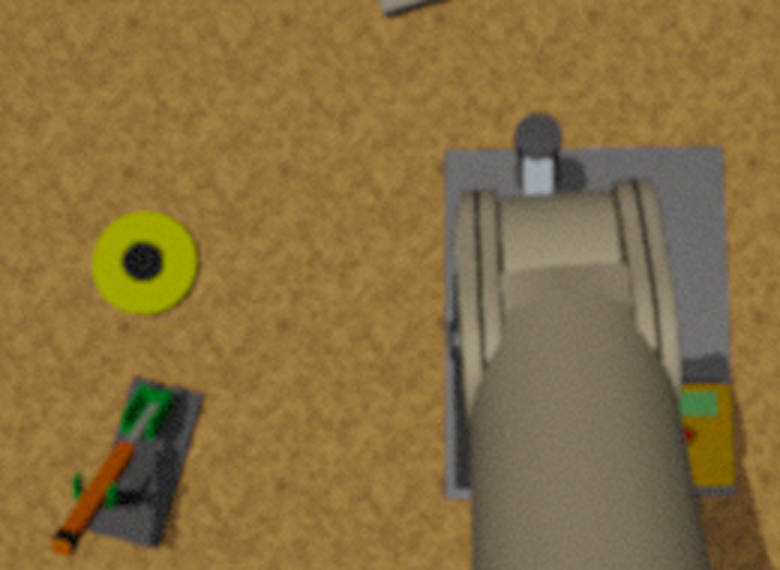

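View pics/tc16b.png

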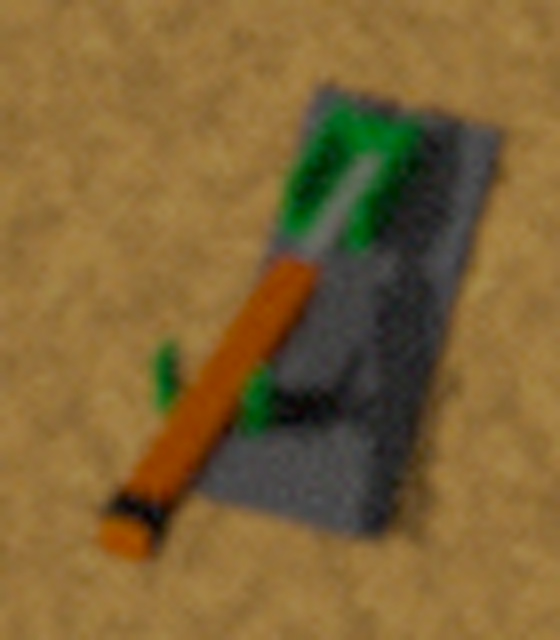

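View pics/sc16.png

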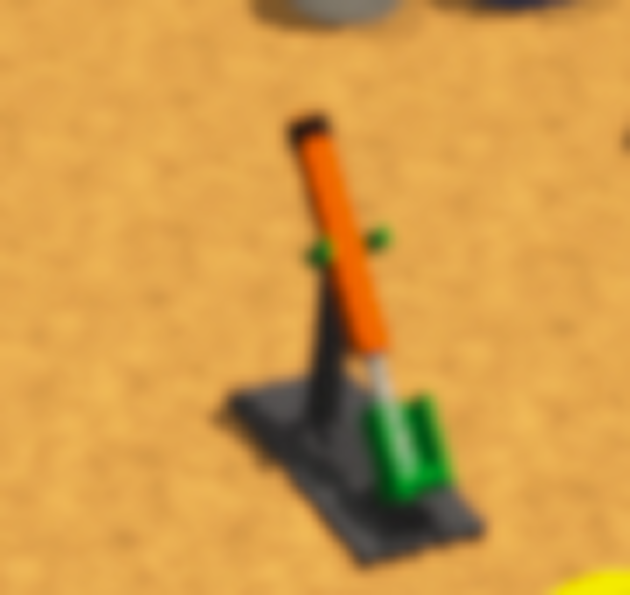

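Run:
```python
from goto import *
from h import *
T=cams.get_image("top");S=cams.get_image("scene")
P=lambda x,y,z:pix(T,105+(x+.5)/8-.5,215+(y+.5)/8-.5,z)
Q=lambda x,y:(290+(x+.5)/7-.5,110+(y+.5)/7-.5)
tip=P(376,155,.036);bd=P(297,262,.035+.0424);butt=P(127,545,.162)
print('top',tip,bd,butt,np.linalg.norm(tip-butt),np.linalg.norm(bd-tip))
v=butt-tip;print('yaw',np.degrees(np.arctan2(-v[1],-v[0])),'yaw bd-butt',np.degrees(np.arctan2((bd-butt)[1],(bd-butt)[0])))
for n,t,s in(('bd',(297,262),(372,355)),('butt',(127,545),(307,121)),('tip',(376,155),(407,490))):
    a=(105+(t[0]+.5)/8-.5,215+(t[1]+.5)/8-.5);X=tri(T,a,S,Q(*s));print(n,X,proj(T,X)-a)
c=[P(*k,.008) for k in[(322,85),(503,130),(375,540),(190,487)]];c=np.array(c);print('plate',c.mean(0)); x=(c[0]+c[1]-c[2]-c[3])/2;print(np.degrees(np.arctan2(x[1],x[0])))
for nm,X in(('hinge',(.7125,-.022,.14)),):print(proj(T,X))
```

```text
top [0.495  0.3327 0.036 ] [0.4576 0.3448 0.0774] [0.3715 0.3645 0.162 ] 0.17926229337341343 0.057083556222068586
yaw -14.432156642947964 yaw bd-butt -12.916106088617298
bd [0.457  0.3446 0.0756] [0.2998 0.2216]
butt [0.3724 0.3692 0.1547] [-0.7354 -0.5466]
tip [0.4956 0.337  0.0213] [0.1289 0.0955]
plate [0.4429 0.3501 0.008 ]
-16.55908196625071
[279.2283 144.6037]
```

```bash
sed -i 's/^C=.*/C=np.array([.4515,.3462,.001]);yaw=np.radians(-15.0)/' plan.py; sed -i 's/yaw=np.radians(-15.2)$//; s/;yaw=np.radians(-15.0);.*$/;yaw=np.radians(-15.0)/' plan.py; head -5 plan.py
python3 - <<'E'
from plan import *
from h import r
print(tipS,buttS)
q0=r.sense()['q']
for th in(0,10,15,20,25,30,45):
    R2=Rtool(np.radians(th)); g=buttS+.028*xs
    for ap in(.08,0): q1,e,a=ik(g-R2[:,2]*(.062+ap),R2,q0);print('grasp',th,ap,q1.round(1),round(e,4),round(a,2)) 
    # button
    W=np.array([.458,-.151,.047])
    for phi in(-30,-15,0,):
      f=np.radians(phi);dd=np.array([np.cos(f),np.sin(f),0]);cc=np.cross(up,dd);al=np.radians(th-45)
      z=np.sin(al)*dd-np.cos(al)*up;Rb=np.c_[np.cross(cc,z),cc,z];g=W+up*.152
      q2,e,a=ik(g-z*.062,Rb,q0);print('   btn',phi,q2.round(1),round(e,4),round(a,2),(g-z*.062).round(3))
E
```

```text
from kin2 import *
np.set_printoptions(precision=4,suppress=True)
C=np.array([.4515,.3462,.001]);yaw=np.radians(-15.0)
d=np.array([np.cos(yaw),np.sin(yaw),0]);up=np.array([0,0,1.]);cy=np.cross(up,d)
tipS=C+.045*d+.035*up;buttS=C-.082*d+.162*up
[0.495  0.3346 0.036 ] [0.3723 0.3674 0.163 ]
grasp 0 0.08 [-44.9  27.8  -1.3 106.8   0.8  45.4  28.4] 0.0 0.0
grasp 0 0 [-48.9  34.5   4.7 111.1  -4.7  34.5  33.8] 0.0 0.0
   btn -30 [19.9 50.5 -0.1 80.9 -7.1 93.1 82.4] 0.0 0.0 [ 0.496 -0.173  0.243]
   btn -15 [15.1 50.8 -0.3 80.3  0.1 94.  89.8] 0.0 0.0 [ 0.5   -0.162  0.243]
   btn 0 [10.2 50.2 -0.5 81.8  7.3 92.6 97.1] 0.0 0.0 [ 0.502 -0.151  0.243]
grasp 10 0.08 [-57.9  25.8   6.7 112.5  10.1  38.3  15.3] 0.0 0.0
grasp 10 0 [-64.   34.5  18.3 116.   -2.9  26.5  28.4] 0.0 0.0
   btn -30 [18.9 44.5  0.6 88.  -6.5 82.1 82.4] 0.0 0.0 [ 0.489 -0.169  0.25 ]
   btn -15 [15.1 44.7 -0.3 87.5  0.1 82.8 89.8] 0.0 0.0 [ 0.492 -0.16   0.25 ]
   btn 0 [11.3 44.2 -1.2 88.8  6.7 81.7 97.2] 0.0 0.0 [ 0.494 -0.151  0.25 ]
grasp 15 0.08 [-66.3  25.8  13.  115.2  14.7  35.3   8.4] 0.0 0.0
grasp 15 0 [-73.  
[... 1084 characters left out ...]
sp 30 0 [-91.1  42.8  41.7 123.7   8.6  13.3   6.8] 0.0 0.0
   btn -30 [ 15.9  33.1   2.  103.6  -5.   58.1  80.9] 0.0 0.0 [ 0.472 -0.159  0.259]
   btn -15 [ 15.2  33.2  -0.3 103.3   0.2  58.5  89.7] 0.0 0.0 [ 0.474 -0.155  0.259]
   btn 0 [ 14.4  33.   -2.7 103.8   5.4  58.1  98.5] 0.0 0.0 [ 0.474 -0.151  0.259]
grasp 45 0.08 [-74.   34.6  -8.8 124.8  68.4  55.  -65. ] 0.0 0.0
grasp 45 0 [-59.6  42.5 -19.6 125.7  82.3  58.9 -74. ] 0.0 0.0
   btn -30 [ 12.2  26.1   3.8 115.9  -2.7  38.1  77.8] 0.0 0.0 [ 0.458 -0.151  0.261]
   btn -15 [ 15.3  26.   -0.6 115.8   0.4  38.2  89.5] 0.0 0.0 [ 0.458 -0.151  0.261]
   btn 0 [ 18.5  26.1  -5.  115.7   3.5  38.4 101.2] 0.0 0.0 [ 0.458 -0.151  0.261]
```

```bash
python3 -m handwheel '[{"tx":0,"ty":0,"tz":0,"ax":0,"ay":0,"az":0.028,"fingers":-0.3},{"tx":0,"ty":0,"tz":0,"ax":0,"ay":0,"az":0.028,"fingers":-0.3},{"tx":0,"ty":0,"tz":0,"ax":0,"ay":0,"az":0.028,"fingers":-0.3},{"tx":0.453,"ty":0.716,"tz":0.065,"ax":0,"ay":0,"az":0,"fingers":-0.3},{"tx":0.453,"ty":0.716,"tz":0.065,"ax":0,"ay":0,"az":0,"fingers":-0.3},{"tx":0.453,"ty":0.716,"tz":0.065,"ax":0,"ay":0,"az":0,"fingers":-0.3},{"tx":0.453,"ty":0.716,"tz":0.065,"ax":0,"ay":0,"az":0,"fingers":-0.3},{"tx":0.453,"ty":0.716,"tz":0.065,"ax":0,"ay":0,"az":0,"fingers":-0.3},{"tx":0.453,"ty":0.716,"tz":0.065,"ax":0,"ay":0,"az":0,"fingers":-0.3},{"tx":0.453,"ty":0.716,"tz":0.065,"ax":0,"ay":0,"az":0,"fingers":-0.3},{"tx":0.453,"ty":0.716,"tz":0.065,"ax":0,"ay":0,"az":0,"fingers":-0.3},{"tx":0.453,"ty":0.716,"tz":0.065,"ax":0,"ay":0,"az":0,"fingers":-0.3},{"tx":0.453,"ty":0.716,"tz":0.065,"ax":0,"ay":0,"az":0,"fingers":-0.3},{"tx":0.453,"ty":0.716,"tz":0.065,"ax":0,"ay":0,"az":0,"fingers":-0.3},{"tx":0.453,"ty":0.716,"tz":0.065,"ax":0,"ay":0,"az":0,"fingers":-0.3},{"tx":0,"ty":0,"tz":0,"ax":0,"ay":0,"az":0,"fingers":-0.3},{"tx":0,"ty":0,"tz":0,"ax":0,"ay":0,"az":0,"fingers":-0.3}]'
python3 log.py
python3 - <<'E'
from goto import *
from h import *
need(buttS+.03*xs+up*.062,Rtool(0))
T=cams.get_image("top");crop(T,230,110,360,280,4,"tc17.png")
S=cams.get_image("scene");crop(S,290,90,380,195,7,"sc17.png")
E
```

```text
t: 15.78
eef_pos: [0.3863, 0.3641, 0.2912]
eef_rot: [[-0.968, 0.253, -0.003], [0.253, 0.968, -0.002], [0.002, -0.002, -1.0]]
ft_force: [0.2, -0.7, -0.1]
finger_gap: 0.0554
q [-43.0971  27.2473  -4.6596 106.6055   2.8726  46.427   26.1385] ft [ 0.1504 -0.7164 -0.06  ] gap 0.055449966478348066
pos [0.3863 0.3641 0.2912] shift units [-0.1753 -0.0071  2.1843] turn [-0.0007 -0.0007  0.002 ]
```

View pics/tc17.png

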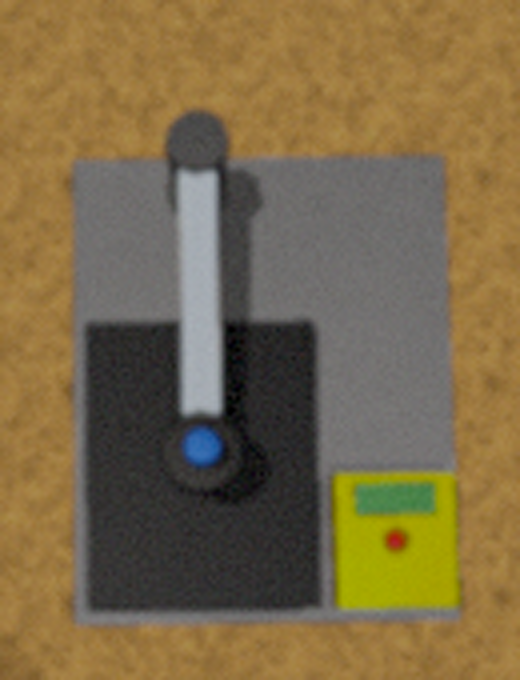

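View pics/sc17.png

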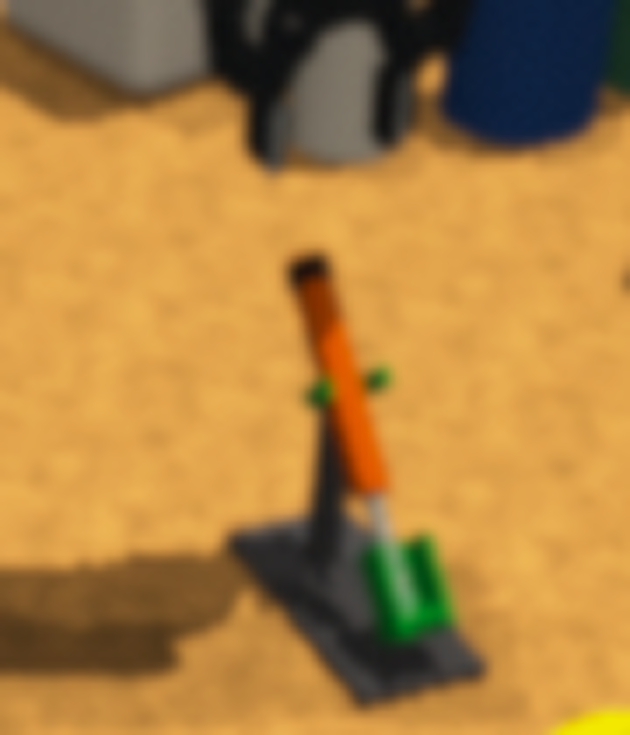

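Run:
```python
from goto import *
from h import *
T=cams.get_image("top");S=cams.get_image("scene")
hs=lambda im:cv2.cvtColor(im["frame"],cv2.COLOR_RGB2HSV)
for n,im in(("T",T),("S",S)):
    b=cv2.inRange(hs(im),(100,150,60),(125,255,255));k,l,st,ce=cv2.connectedComponentsWithStats(b)
    print(n,'blue',[(st[i],ce[i]) for i in range(1,k) if 40<st[i][4]<150])
    h=hs(im);b=cv2.inRange(h,(0,150,60),(8,255,255))|cv2.inRange(h,(172,150,60),(180,255,255));k,l,st,ce=cv2.connectedComponentsWithStats(b)
    print(n,'red',[(st[i],ce[i]) for i in range(1,k) if st[i][4]>3])
print(pix(T,280.1,221.4,.173))
crop(T,310,225,348,270,12,"tc18.png");crop(S,195,205,245,250,12,"sc18.png")
```

```text
T blue [(array([276, 217,  10,  10,  76], dtype=int32), array([280.3289, 221.4211]))]
T red [(array([389, 170,   3,   2,   4], dtype=int32), array([390. , 170.5])), (array([389, 173,   4,   3,   7], dtype=int32), array([390.5714, 173.8571])), (array([327, 244,   3,   3,   7], dtype=int32), array([328.2857, 245.    ]))]
S blue [(array([262, 185,   7,  14,  82], dtype=int32), array([264.6585, 191.4756]))]
S red [(array([325,  22,   8,  11,  65], dtype=int32), array([328.8615,  26.8308])), (array([156,  43,   3,   2,   4], dtype=int32), array([157.  ,  43.75])), (array([177, 308,  23,  18, 234], dtype=int32), array([188.6239, 318.0684]))]
[ 0.512  -0.0208  0.173 ]
```

View pics/tc18.png

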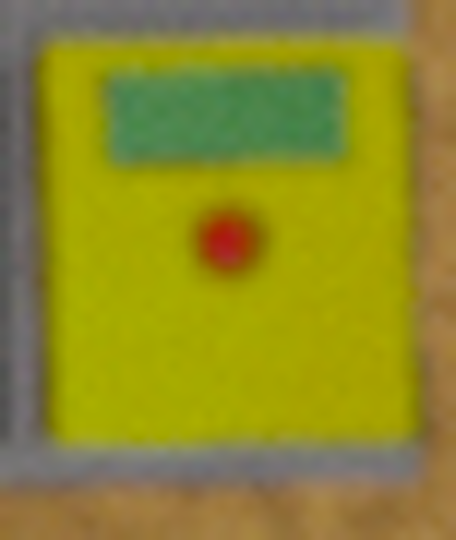

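View pics/sc18.png

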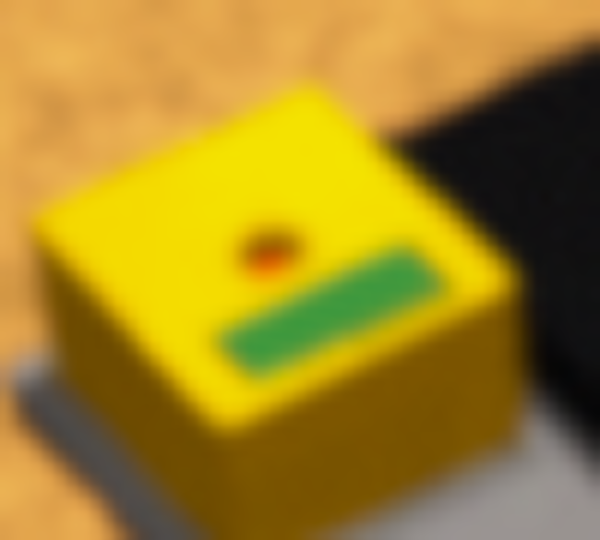

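```bash
python3 - <<'E'
from goto import *
from h import *
T=cams.get_image("top");S=cams.get_image("scene")
print(pix(T,328.6,244.5,.058),pix(S,217.04,225.54,.0595),tri(T,(328.6,244.5),S,(217.04,225.54)))
E
python3 -m handwheel '[{"tx":-0.17,"ty":0,"tz":0.4,"ax":0,"ay":0,"az":0.002,"fingers":-0.3},{"tx":0,"ty":0,"tz":0.6,"ax":0,"ay":0,"az":0,"fingers":-0.3},{"tx":0,"ty":0,"tz":0.6,"ax":0,"ay":0,"az":0,"fingers":-0.3},{"tx":0,"ty":0,"tz":0.4,"ax":0,"ay":0,"az":0,"fingers":-0.3},{"tx":0,"ty":0,"tz":0.18,"ax":0,"ay":0,"az":0,"fingers":-0.3},{"tx":0,"ty":0,"tz":0,"ax":0,"ay":0,"az":0,"fingers":-0.3},{"tx":0,"ty":0,"tz":0,"ax":0,"ay":0,"az":0,"fingers":-0.3}]'
python3 log.py
python3 - <<'E'
from goto import *
from h import *
need(buttS+.03*xs+up*.062,Rtool(0))
S=cams.get_image("scene");crop(S,300,100,370,195,7,"sc19.png")
T=cams.get_image("top");crop(T,90,215,175,310,6,"tc19.png")
E
```

```text
[ 0.4578 -0.1508  0.058 ] [ 0.4613 -0.1507  0.0595] [ 0.4584 -0.1501  0.057 ]
t: 16.67
eef_pos: [0.3949, 0.3607, 0.2061]
eef_rot: [[-0.965, 0.264, 0.0], [0.264, 0.965, 0.0], [-0.0, 0.0, -1.0]]
ft_force: [0.5, -0.0, 0.5]
finger_gap: 0.0555
q [-42.8231  34.4511  -3.8723 110.7229   3.831   34.9314  25.557 ] ft [ 0.4961 -0.0205  0.4906] gap 0.0555297912129237
pos [0.3949 0.3607 0.2061] shift units [0.06   0.0151 0.0577] turn [ 0.0001  0.0001 -0.0016]
```

View pics/sc19.png

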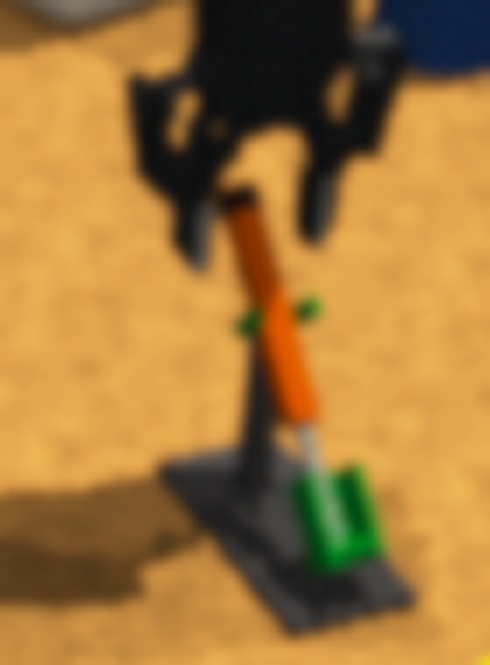

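```bash
python3 -m handwheel '[{"tx":0.03,"ty":0.015,"tz":0.08,"ax":0,"ay":0,"az":-0.001,"fingers":0},{"tx":0,"ty":0,"tz":0,"ax":0,"ay":0,"az":0,"fingers":0.5},{"tx":0,"ty":0,"tz":0,"ax":0,"ay":0,"az":0,"fingers":1},{"tx":0,"ty":0,"tz":0,"ax":0,"ay":0,"az":0,"fingers":1},{"tx":0,"ty":0,"tz":0,"ax":0,"ay":0,"az":0,"fingers":1},{"tx":0,"ty":0,"tz":0,"ax":0,"ay":0,"az":0,"fingers":1},{"tx":0,"ty":0,"tz":0,"ax":0,"ay":0,"az":0,"fingers":1}]' 90
python3 log.py
python3 - <<'E'
from goto import *
from h import *
need(buttS+.03*xs+up*.062,Rtool(0))
S=cams.get_image("scene");crop(S,300,100,370,195,7,"sc20.png")
E
```

```text
t: 17.35
eef_pos: [0.3935, 0.362, 0.2031]
eef_rot: [[-0.966, 0.26, 0.0], [0.26, 0.966, 0.0], [-0.0, 0.001, -1.0]]
ft_force: [-1.2, -1.0, 5.7]
finger_gap: 0.0144
q [-43.007   34.7028  -3.8927 110.891    3.9012  34.4981  25.5057] ft [-1.1562 -0.9635  5.682 ] gap 0.014355399246813444
pos [0.3935 0.362  0.2031] shift units [ 0.0177 -0.0053 -0.0169] turn [ 0.0002  0.0001 -0.0004]
```

View pics/sc20.png

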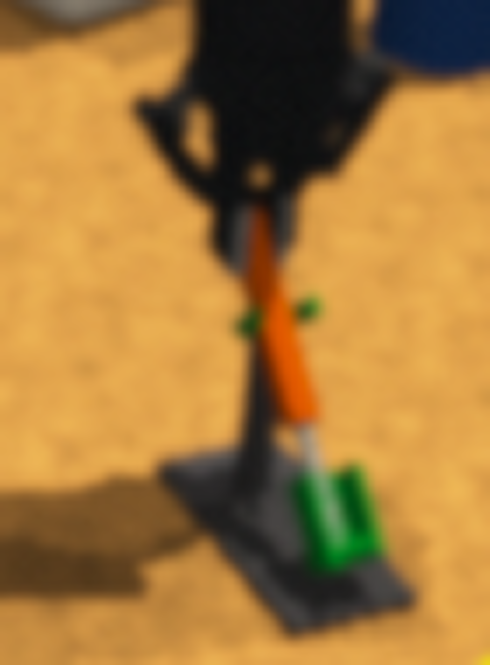

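```bash
python3 -m handwheel '[{"tx":-0.15,"ty":0,"tz":-0.15,"ax":0,"ay":0,"az":0,"fingers":1},{"tx":-0.3,"ty":0,"tz":-0.3,"ax":0,"ay":0,"az":0,"fingers":1},{"tx":-0.5,"ty":0,"tz":-0.5,"ax":0,"ay":0,"az":0,"fingers":1},{"tx":-0.5,"ty":0,"tz":-0.6,"ax":0,"ay":0,"az":0,"fingers":1},{"tx":-0.3,"ty":0,"tz":-0.8,"ax":0,"ay":0,"az":0,"fingers":1},{"tx":0,"ty":0,"tz":-0.8,"ax":0,"ay":0,"az":0,"fingers":1},{"tx":0,"ty":0,"tz":0,"ax":0,"ay":0,"az":0,"fingers":1}]' 90
python3 log.py
python3 - <<'E'
from goto import *
from h import *
s=r.sense();P=s['eef_pos'];R=s['eef_rot'];print(P)
S=cams.get_image("scene");T=cams.get_image("top")
for n,v in(('tip',[-.1052,0,.1671]),('bd',[-.1052+.06*.7071,0,.1671-.06*.7071])):
    X=P+R@np.array(v);print(n,X,proj(S,X),(proj(S,X)-[320,85])*6,proj(T,X))
crop(S,320,85,400,185,6,"sc21.png");crop(T,60,180,210,300,5,"tc21.png")
E
```

```text
t: 17.98
eef_pos: [0.4649, 0.3445, 0.3349]
eef_rot: [[-0.965, 0.262, 0.01], [0.262, 0.965, 0.007], [-0.007, 0.009, -1.0]]
ft_force: [0.7, 1.0, -0.1]
finger_gap: 0.0143
q [-36.1164  27.8886  -4.882   96.9297   2.8578  54.616   32.7368] ft [ 0.6602  0.9517 -0.1147] gap 0.014314037293271343
[0.4649 0.3445 0.3349]
tip [0.568  0.3181 0.1686] [364.834  154.1777] [269.0043 415.0663] [141.2125 200.8865]
bd [0.5266 0.329  0.2107] [359.1726 135.3718] [235.0354 302.2309] [129.8792 216.0271]
```

View pics/sc21.png

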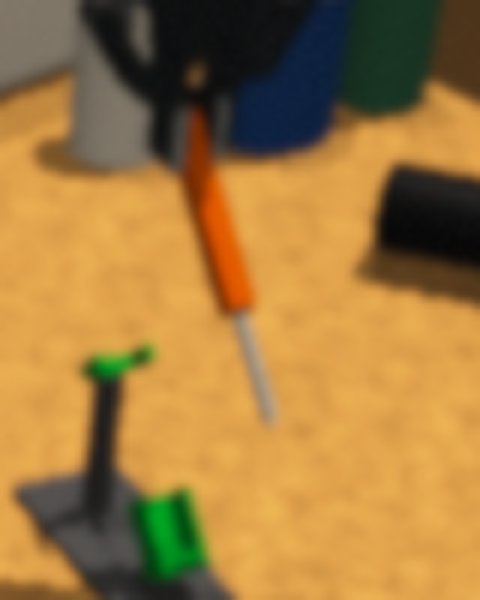

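View pics/tc21.png

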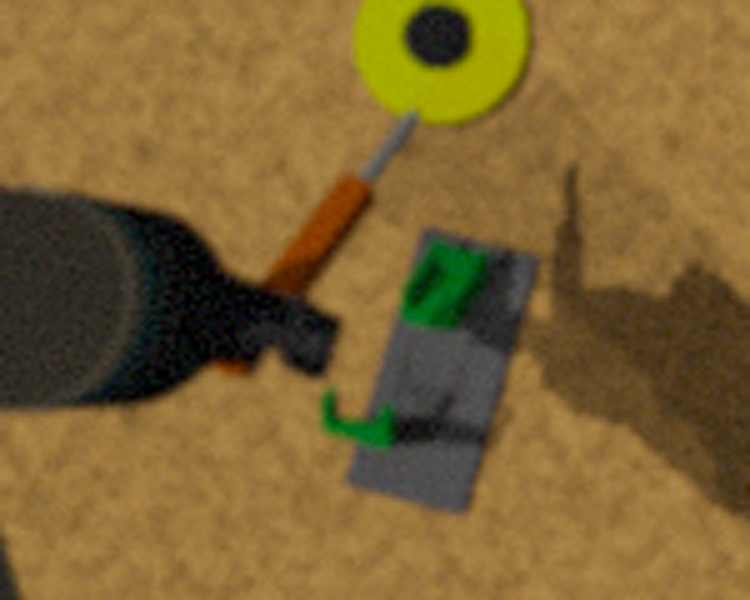

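```bash
python3 -m handwheel '[{"tx":-0.279,"ty":-0.7,"tz":-0.33,"ax":0,"ay":0,"az":0,"fingers":1},{"tx":-0.279,"ty":-0.8,"tz":-0.33,"ax":0,"ay":0,"az":0,"fingers":1},{"tx":-0.279,"ty":-0.8,"tz":-0.33,"ax":0,"ay":0,"az":0,"fingers":1},{"tx":-0.279,"ty":-0.8,"tz":-0.33,"ax":0,"ay":0,"az":0,"fingers":1},{"tx":-0.279,"ty":-0.8,"tz":-0.33,"ax":0,"ay":0,"az":0,"fingers":1},{"tx":-0.279,"ty":-0.8,"tz":0,"ax":0,"ay":0,"az":0,"fingers":1},{"tx":-0.279,"ty":-0.8,"tz":0,"ax":0,"ay":0,"az":0,"fingers":1},{"tx":-0.279,"ty":-0.8,"tz":0,"ax":0,"ay":0,"az":0,"fingers":1},{"tx":-0.279,"ty":-0.8,"tz":0,"ax":0,"ay":0,"az":0,"fingers":1},{"tx":-0.279,"ty":-0.8,"tz":0,"ax":0,"ay":0,"az":0,"fingers":1},{"tx":-0.279,"ty":-0.8,"tz":0,"ax":0,"ay":0,"az":0,"fingers":1},{"tx":-0.279,"ty":-0.8,"tz":0,"ax":0,"ay":0,"az":0,"fingers":1},{"tx":-0.279,"ty":-0.8,"tz":0,"ax":0,"ay":0,"az":0,"fingers":1},{"tx":-0.279,"ty":-0.8,"tz":0,"ax":0,"ay":0,"az":0,"fingers":1},{"tx":-0.279,"ty":-0.8,"tz":0,"ax":0,"ay":0,"az":0,"fingers":1},{"tx":0,"ty":0,"tz":0,"ax":0,"ay":0,"az":0,"fingers":1}]' 90
python3 log.py
```

```text
t: 19.42
eef_pos: [0.4975, -0.1675, 0.3929]
eef_rot: [[-0.963, 0.269, -0.003], [0.269, 0.963, -0.005], [0.002, -0.006, -1.0]]
ft_force: [-1.0, -0.8, -0.6]
finger_gap: 0.0143
q [12.1888 20.2728  4.4363 99.7676 -1.4    60.12   91.4237] ft [-1.0349 -0.8125 -0.5851] gap 0.0143321566609877
```

```bash
python3 -m handwheel '[{"tx":0,"ty":0,"tz":0,"ax":0,"ay":0.0357,"az":0,"fingers":1},{"tx":0,"ty":0,"tz":0,"ax":0,"ay":0.0357,"az":0,"fingers":1},{"tx":0,"ty":0,"tz":0,"ax":0,"ay":0.0357,"az":0,"fingers":1},{"tx":0,"ty":0,"tz":0,"ax":0,"ay":0.0357,"az":0,"fingers":1},{"tx":0,"ty":0,"tz":0,"ax":0,"ay":0.0357,"az":0,"fingers":1},{"tx":0,"ty":0,"tz":0,"ax":0,"ay":0.0357,"az":0,"fingers":1},{"tx":0,"ty":0,"tz":0,"ax":0,"ay":0.0357,"az":0,"fingers":1},{"tx":0,"ty":0,"tz":0,"ax":0,"ay":0,"az":0,"fingers":1},{"tx":0,"ty":0,"tz":0,"ax":0,"ay":0,"az":0,"fingers":1}]' 90
python3 log.py
cat > tipneed.py <<'E'
from goto import *
from h import *
TV=np.array([-.1052,0,.1671])
W=np.array([.4583,-.1505,0])
def btn(z,W=W,TV=TV):
    R=Rtool(np.radians(-45));need(W+up*z-R@TV,R)
E
python3 - <<'E'
from tipneed import *
btn(.11)
S=cams.get_image("scene");crop(S,180,80,300,240,4,"sc22.png")
s=r.sense();X=s['eef_pos']+s['eef_rot']@TV;print('tip pred',X,proj(S,X),(proj(S,X)-[180,80])*4)
E
```

```text
t: 20.17
eef_pos: [0.4992, -0.1593, 0.3917]
eef_rot: [[-0.681, 0.259, -0.684], [0.183, 0.966, 0.184], [0.709, -0.0, -0.706]]
ft_force: [0.2, -0.4, -0.7]
finger_gap: 0.0143
q [ 12.4722  42.1497   4.4547  73.4199  -1.6679 109.6481  92.0798] ft [ 0.224  -0.3729 -0.6622] gap 0.01427959003282236
pos [ 0.4992 -0.1593  0.3917] shift units [-1.6147 -0.0522  1.538 ] turn [ 0.0001 -0.0007 -0.0001]
tip pred [ 0.4568 -0.148   0.2008] [212.277  184.9402] [129.108  419.7607]
```

View pics/sc22.png

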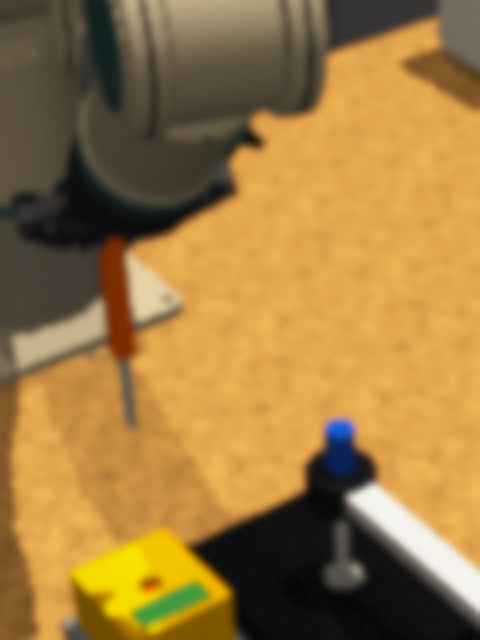

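```bash
python3 -m handwheel '[{"tx":-0.4,"ty":-0.05,"tz":0.38,"ax":0,"ay":-0.001,"az":0,"fingers":1},{"tx":-0.4,"ty":0,"tz":0.38,"ax":0,"ay":0,"az":0,"fingers":1},{"tx":-0.4,"ty":0,"tz":0.38,"ax":0,"ay":0,"az":0,"fingers":1},{"tx":-0.35,"ty":0,"tz":0.34,"ax":0,"ay":0,"az":0,"fingers":1},{"tx":0,"ty":0,"tz":0,"ax":0,"ay":0,"az":0,"fingers":1},{"tx":0,"ty":0,"tz":0,"ax":0,"ay":0,"az":0,"fingers":1}]' 90
python3 log.py
python3 - <<'E'
from tipneed import *
btn(.11)
S=cams.get_image("scene");crop(S,185,130,255,250,5,"sc23.png")
T=cams.get_image("top");crop(T,270,160,360,280,5,"tc23.png")
s=r.sense();R=s['eef_rot'];X=s['eef_pos']+R@TV;ax=R@np.array([.7071,0,-.7071]);print('axis',ax)
for k in(0,.06,.12):
  Y=X+k*ax;print('pred',Y,(proj(S,Y)-[185,130])*5,(proj(T,Y)-[270,160])*5)
E
```

```text
t: 20.72
eef_pos: [0.5002, -0.1619, 0.3099]
eef_rot: [[-0.686, 0.26, -0.68], [0.185, 0.966, 0.183], [0.704, 0.0, -0.71]]
ft_force: [-0.8, -0.3, 0.5]
finger_gap: 0.0141
q [ 12.7672  46.4238   4.1583  78.0398  -1.7593 100.3632  92.2156] ft [-0.7855 -0.2958  0.4639] gap 0.014081161497319769
pos [ 0.5002 -0.1619  0.3099] shift units [-0.1365  0.0033  0.1249] turn [ 0.0002  0.0015 -0.0002]
axis [-0.0068  0.0019  1.    ]
pred [ 0.46   -0.1511  0.118 ] [148.8266 398.7039] [308.3759 414.6534]
pred [ 0.4596 -0.151   0.178 ] [138.322  313.1402] [324.9935 411.1964]
pred [ 0.4592 -0.1509  0.238 ] [127.1292 221.9703] [343.8351 407.2768]
```

View pics/sc23.png

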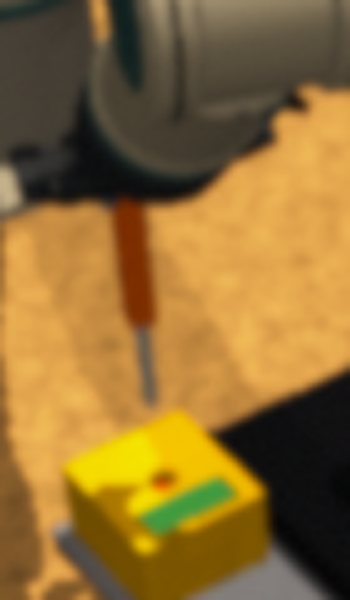

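View pics/tc23.png

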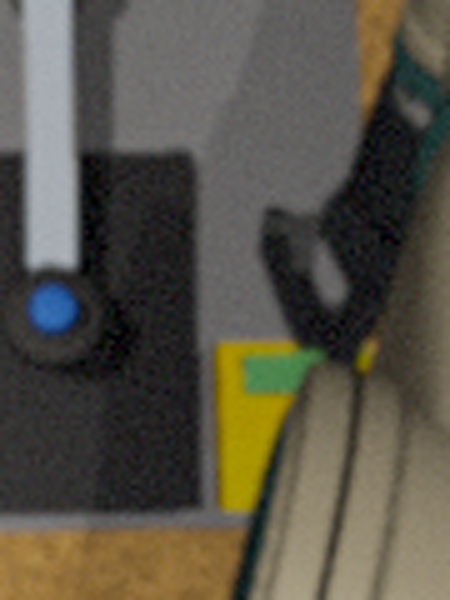

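```bash
python3 -m handwheel '[{"tx":-0.3,"ty":0,"tz":0.3,"ax":0,"ay":0.001,"az":0,"fingers":1},{"tx":-0.3,"ty":0,"tz":0.3,"ax":0,"ay":0,"az":0,"fingers":1},{"tx":-0.1,"ty":0,"tz":0.1,"ax":0,"ay":0,"az":0,"fingers":1},{"tx":0,"ty":0,"tz":0,"ax":0,"ay":0,"az":0,"fingers":1},{"tx":0,"ty":0,"tz":0,"ax":0,"ay":0,"az":0,"fingers":1}]' 90
python3 log.py
python3 - <<'E'
from tipneed import *
S=cams.get_image("scene");crop(S,195,170,245,250,9,"sc24.png")
s=r.sense();R=s['eef_rot'];X=s['eef_pos']+R@TV;ax=R@np.array([.7071,0,-.7071]);print('axis',ax)
for k in(0,.06):
  Y=X+k*ax;print('pred',Y,(proj(S,Y)-[195,170]+.5)*9)
for p in((.4613,-.1507,.06),(.4578,-.1508,.06)):print((proj(S,p)-[195,170]+.5)*9)
E
```

```text
t: 21.23
eef_pos: [0.501, -0.1622, 0.2703]
eef_rot: [[-0.684, 0.26, -0.682], [0.184, 0.966, 0.183], [0.706, -0.0, -0.708]]
ft_force: [0.1, -0.6, -0.6]
finger_gap: 0.0143
q [12.8496 49.0379  4.0027 79.4006 -1.8571 96.5696 92.2123] ft [ 0.1066 -0.6325 -0.5569] gap 0.014299061232220469
axis [-0.002   0.0006  1.    ]
pred [ 0.4593 -0.151   0.0778] [193.4498 457.979 ]
pred [ 0.4591 -0.1509  0.1378] [175.5602 310.8038]
[202.6371 503.1147]
[196.5656 497.3111]
```

View pics/sc24.png

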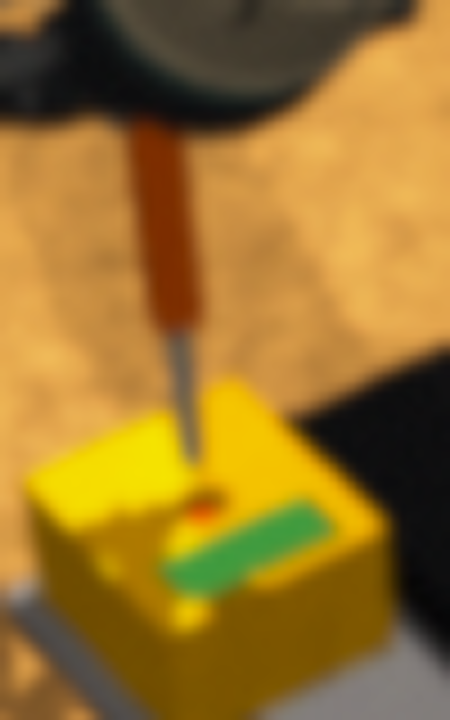

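```bash
python3 -m handwheel '[{"tx":-0.043,"ty":0.016,"tz":-0.043,"ax":0,"ay":0.0005,"az":0,"fingers":1},{"tx":-0.12,"ty":0,"tz":0.12,"ax":0,"ay":0,"az":0,"fingers":1},{"tx":-0.12,"ty":0,"tz":0.12,"ax":0,"ay":0,"az":0,"fingers":1},{"tx":0,"ty":0,"tz":0,"ax":0,"ay":0,"az":0,"fingers":1},{"tx":0,"ty":0,"tz":0,"ax":0,"ay":0,"az":0,"fingers":1}]' 90
python3 log.py
python3 - <<'E'
from tipneed import *
S=cams.get_image("scene");crop(S,195,170,245,250,9,"sc25.png")
s=r.sense();R=s['eef_rot'];X=s['eef_pos']+R@TV;ax=R@np.array([.7071,0,-.7071]);print('axis',ax)
for k in(0,.06):
  Y=X+k*ax;print('pred',Y,(proj(S,Y)-[195,170]+.5)*9)
E
```

```text
t: 21.7
eef_pos: [0.503, -0.162, 0.2551]
eef_rot: [[-0.681, 0.26, -0.685], [0.183, 0.966, 0.184], [0.709, -0.0, -0.705]]
ft_force: [0.2, 0.3, 0.4]
finger_gap: 0.0141
q [12.8402 50.3038  3.9317 79.4143 -1.9316 95.5328 92.1634] ft [0.1539 0.2736 0.4491] gap 0.014072676048703586
axis [ 0.0022 -0.0006  1.    ]
pred [ 0.4604 -0.1506  0.0629] [200.6913 494.526 ]
pred [ 0.4605 -0.1506  0.1229] [183.3839 350.0695]
```

View pics/sc25.png

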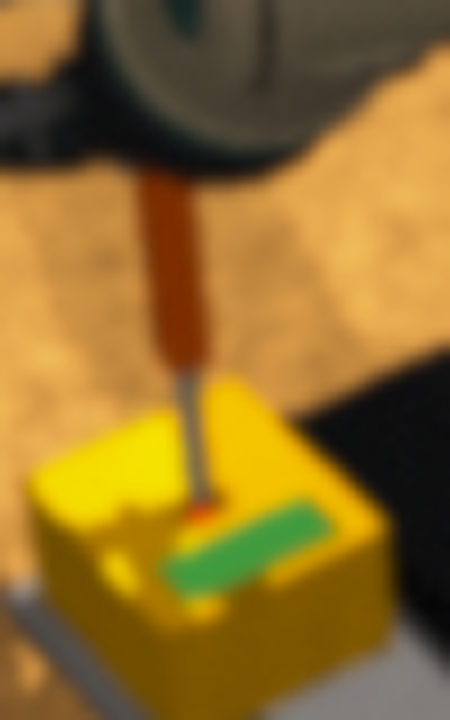

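```bash
python3 -m handwheel '[{"tx":-0.08,"ty":0,"tz":0.08,"ax":0,"ay":-0.0005,"az":0,"fingers":1},{"tx":0,"ty":0,"tz":0,"ax":0,"ay":0,"az":0,"fingers":1},{"tx":0,"ty":0,"tz":0,"ax":0,"ay":0,"az":0,"fingers":1}]' 90
python3 log.py
python3 -m handwheel '[{"tx":-0.07,"ty":0,"tz":0.07,"ax":0,"ay":0,"az":0,"fingers":1},{"tx":0,"ty":0,"tz":0,"ax":0,"ay":0,"az":0,"fingers":1},{"tx":0,"ty":0,"tz":0,"ax":0,"ay":0,"az":0,"fingers":1}]' 90
python3 log.py
python3 - <<'E'
from tipneed import *
S=cams.get_image("scene");crop(S,195,170,245,250,9,"sc26.png")
s=r.sense();R=s['eef_rot'];X=s['eef_pos']+R@TV;print(X)
E
```

```text
t: 22.0
eef_pos: [0.5031, -0.162, 0.2509]
eef_rot: [[-0.683, 0.26, -0.683], [0.184, 0.966, 0.184], [0.707, 0.0, -0.707]]
ft_force: [0.3, 0.3, -0.8]
finger_gap: 0.0147
q [12.8478 50.5241  3.913  79.5886 -1.9459 94.9904 92.165 ] ft [ 0.3     0.2835 -0.8278] gap 0.014677548954505086
t: 22.25
eef_pos: [0.5031, -0.162, 0.247]
eef_rot: [[-0.683, 0.26, -0.683], [0.184, 0.966, 0.184], [0.707, -0.0, -0.707]]
ft_force: [0.2, 0.4, -1.2]
finger_gap: 0.0144
q [12.8569 50.7921  3.8972 79.7048 -1.9549 94.6094 92.1629] ft [ 0.1707  0.4334 -1.174 ] gap 0.014387818411768052
[ 0.4609 -0.1507  0.0545]
```

View pics/sc26.png

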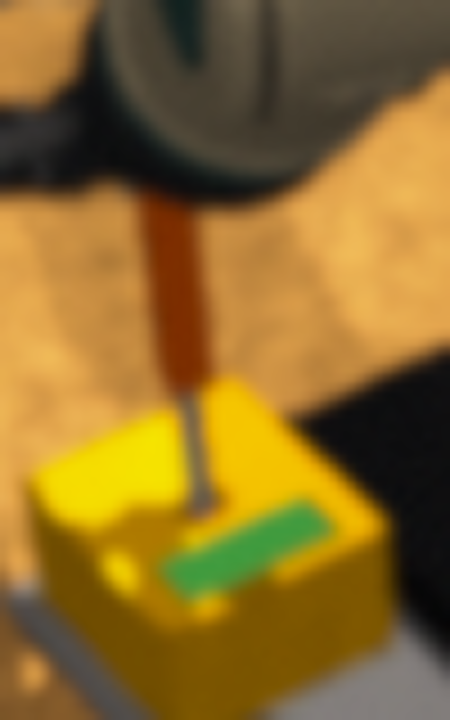

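```bash
python3 -m handwheel '[{"tx":-0.07,"ty":0,"tz":0.07,"ax":0,"ay":0,"az":0,"fingers":1},{"tx":0,"ty":0,"tz":0,"ax":0,"ay":0,"az":0,"fingers":1},{"tx":0,"ty":0,"tz":0,"ax":0,"ay":0,"az":0,"fingers":1}]' 90
python3 -m handwheel '[{"tx":-0.05,"ty":0,"tz":0.05,"ax":0,"ay":0,"az":0,"fingers":1},{"tx":0,"ty":0,"tz":0,"ax":0,"ay":0,"az":0,"fingers":1},{"tx":0,"ty":0,"tz":0,"ax":0,"ay":0,"az":0,"fingers":1}]' 90
python3 - <<'E'
from tipneed import *
s=r.sense();R=s['eef_rot'];X=s['eef_pos']+R@TV;print(X,s['ft_force'])
E
```

```text
t: 22.55
eef_pos: [0.5033, -0.1621, 0.2434]
eef_rot: [[-0.683, 0.26, -0.683], [0.184, 0.966, 0.184], [0.707, -0.0, -0.707]]
ft_force: [0.8, -0.0, 2.3]
finger_gap: 0.0145
t: 22.8
eef_pos: [0.5033, -0.1621, 0.2407]
eef_rot: [[-0.683, 0.26, -0.683], [0.184, 0.966, 0.184], [0.707, -0.0, -0.707]]
ft_force: [0.8, -0.2, 4.2]
finger_gap: 0.0143
[ 0.461  -0.1507  0.0482] [ 0.7601 -0.1672  4.1854]
```

```bash
python3 -m handwheel '[{"tx":-0.05,"ty":0,"tz":0.05,"ax":0,"ay":0,"az":0,"fingers":1},{"tx":0,"ty":0,"tz":0,"ax":0,"ay":0,"az":0,"fingers":1},{"tx":0,"ty":0,"tz":0,"ax":0,"ay":0,"az":0,"fingers":1}]' 90
python3 -m handwheel '[{"tx":-0.05,"ty":0,"tz":0.05,"ax":0,"ay":0,"az":0,"fingers":1},{"tx":0,"ty":0,"tz":0,"ax":0,"ay":0,"az":0,"fingers":1},{"tx":0,"ty":0,"tz":0,"ax":0,"ay":0,"az":0,"fingers":1}]' 90
python3 - <<'E'
from tipneed import *
s=r.sense();R=s['eef_rot'];X=s['eef_pos']+R@TV;print(X,s['ft_force'])
E
```

```text
t: 23.05
eef_pos: [0.5031, -0.1621, 0.24]
eef_rot: [[-0.682, 0.26, -0.684], [0.184, 0.966, 0.184], [0.708, -0.0, -0.706]]
ft_force: [2.0, -1.1, 14.4]
finger_gap: 0.014
t: 23.3
eef_pos: [0.5029, -0.1621, 0.2392]
eef_rot: [[-0.681, 0.26, -0.684], [0.184, 0.966, 0.184], [0.709, -0.0, -0.706]]
ft_force: [2.7, -0.3, 25.4]
finger_gap: 0.0142
[ 0.4603 -0.1506  0.0467] [ 2.6594 -0.3435 25.4368]
```

```bash
python3 -m handwheel '[{"tx":0.035,"ty":0,"tz":-0.035,"ax":0,"ay":0,"az":0,"fingers":1},{"tx":0,"ty":0,"tz":0,"ax":0,"ay":0,"az":0,"fingers":1},{"tx":0,"ty":0,"tz":0,"ax":0,"ay":0,"az":0,"fingers":1},{"tx":0,"ty":0,"tz":0,"ax":0,"ay":0,"az":0,"fingers":1},{"tx":0,"ty":0,"tz":0,"ax":0,"ay":0,"az":0,"fingers":1},{"tx":0,"ty":0,"tz":0,"ax":0,"ay":0,"az":0,"fingers":1},{"tx":0,"ty":0,"tz":0,"ax":0,"ay":0,"az":0,"fingers":1},{"tx":0,"ty":0,"tz":0,"ax":0,"ay":0,"az":0,"fingers":1},{"tx":0,"ty":0,"tz":0,"ax":0,"ay":0,"az":0,"fingers":1},{"tx":0,"ty":0,"tz":0,"ax":0,"ay":0,"az":0,"fingers":1},{"tx":0,"ty":0,"tz":0,"ax":0,"ay":0,"az":0,"fingers":1},{"tx":0,"ty":0,"tz":0,"ax":0,"ay":0,"az":0,"fingers":1},{"tx":0,"ty":0,"tz":0,"ax":0,"ay":0,"az":0,"fingers":1},{"tx":0,"ty":0,"tz":0,"ax":0,"ay":0,"az":0,"fingers":1},{"tx":0,"ty":0,"tz":0,"ax":0,"ay":0,"az":0,"fingers":1},{"tx":0,"ty":0,"tz":0,"ax":0,"ay":0,"az":0,"fingers":1},{"tx":0,"ty":0,"tz":0,"ax":0,"ay":0,"az":0,"fingers":1}]' 90
python3 - <<'E'
from tipneed import *
s=r.sense();R=s['eef_rot'];X=s['eef_pos']+R@TV;print(X,s['ft_force'])
S=cams.get_image("scene");crop(S,195,170,245,250,9,"sc27.png")
E
```

```text
t: 24.72
eef_pos: [0.503, -0.1621, 0.2397]
eef_rot: [[-0.682, 0.26, -0.684], [0.184, 0.966, 0.184], [0.708, -0.0, -0.706]]
ft_force: [1.5, 0.4, 18.6]
finger_gap: 0.0145
[ 0.4605 -0.1506  0.0472] [ 1.4836  0.4239 18.5731]
```

View pics/sc27.png

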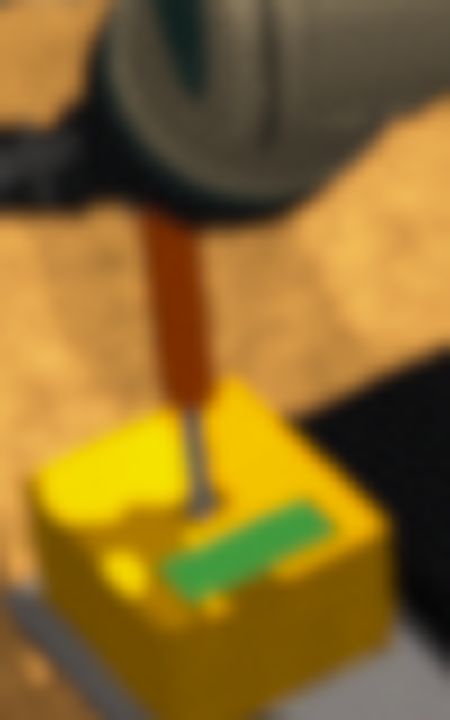

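```bash
python3 -m handwheel '[{"tx":0.1,"ty":0,"tz":-0.1,"ax":0,"ay":0,"az":0,"fingers":1},{"tx":0.2,"ty":0,"tz":-0.2,"ax":0,"ay":0,"az":0,"fingers":1},{"tx":0.3,"ty":0,"tz":-0.3,"ax":0,"ay":0,"az":0,"fingers":1},{"tx":0.5,"ty":0,"tz":-0.5,"ax":0,"ay":0,"az":0,"fingers":1},{"tx":0.6,"ty":0,"tz":-0.6,"ax":0,"ay":0,"az":0,"fingers":1},{"tx":0.6,"ty":0,"tz":-0.6,"ax":0,"ay":0,"az":0,"fingers":1},{"tx":0.5,"ty":0,"tz":-0.5,"ax":0,"ay":0,"az":0,"fingers":1},{"tx":0,"ty":0,"tz":0,"ax":0,"ay":-0.0357,"az":0,"fingers":1},{"tx":0,"ty":0,"tz":0,"ax":0,"ay":-0.0357,"az":0,"fingers":1},{"tx":0,"ty":0,"tz":0,"ax":0,"ay":-0.0357,"az":0,"fingers":1},{"tx":0,"ty":0,"tz":0,"ax":0,"ay":-0.0357,"az":0,"fingers":1},{"tx":0,"ty":0,"tz":0,"ax":0,"ay":-0.0357,"az":0,"fingers":1},{"tx":0,"ty":0,"tz":0,"ax":0,"ay":-0.0357,"az":0,"fingers":1},{"tx":0,"ty":0,"tz":0,"ax":0,"ay":-0.0357,"az":0,"fingers":1},{"tx":0,"ty":0,"tz":0,"ax":0,"ay":0,"az":0,"fingers":1}]' 90
python3 log.py
python3 - <<'E'
from tipneed import *
need(np.array([.4649,.3445,.36]),Rtool(0))
E
```

```text
t: 26.02
eef_pos: [0.5, -0.1615, 0.3961]
eef_rot: [[-0.966, 0.26, 0.002], [0.26, 0.966, -0.0], [-0.002, 0.0, -1.0]]
ft_force: [-1.4, 0.1, -0.4]
finger_gap: 0.0144
q [11.9101 20.0565  4.0809 99.5463 -1.6242 60.3423 91.4569] ft [-1.4461  0.0719 -0.4011] gap 0.01440551637647778
pos [ 0.5    -0.1615  0.3961] shift units [ 4.1411 11.9845  0.8957] turn [ 0.0001  0.0006 -0.0005]
```

```bash
python3 -m handwheel '[{"tx":0.276,"ty":0.8,"tz":0,"ax":0,"ay":0,"az":0,"fingers":1},{"tx":0.276,"ty":0.8,"tz":0,"ax":0,"ay":0,"az":0,"fingers":1},{"tx":0.276,"ty":0.8,"tz":0,"ax":0,"ay":0,"az":0,"fingers":1},{"tx":0.276,"ty":0.8,"tz":0,"ax":0,"ay":0,"az":0,"fingers":1},{"tx":0.276,"ty":0.8,"tz":0,"ax":0,"ay":0,"az":0,"fingers":1},{"tx":0.276,"ty":0.8,"tz":0,"ax":0,"ay":0,"az":0,"fingers":1},{"tx":0.276,"ty":0.8,"tz":0,"ax":0,"ay":0,"az":0,"fingers":1},{"tx":0.276,"ty":0.8,"tz":0,"ax":0,"ay":0,"az":0,"fingers":1},{"tx":0.276,"ty":0.8,"tz":0,"ax":0,"ay":0,"az":0,"fingers":1},{"tx":0.276,"ty":0.8,"tz":0,"ax":0,"ay":0,"az":0,"fingers":1},{"tx":0.276,"ty":0.8,"tz":0,"ax":0,"ay":0,"az":0,"fingers":1},{"tx":0.276,"ty":0.8,"tz":0.2,"ax":0,"ay":0,"az":0,"fingers":1},{"tx":0.276,"ty":0.8,"tz":0.2,"ax":0,"ay":0,"az":0,"fingers":1},{"tx":0.276,"ty":0.8,"tz":0.2,"ax":0,"ay":0,"az":0,"fingers":1},{"tx":0.276,"ty":0.78,"tz":0.2,"ax":0,"ay":0,"az":0,"fingers":1},{"tx":0,"ty":0,"tz":0,"ax":0,"ay":0,"az":0,"fingers":1},{"tx":0,"ty":0,"tz":0,"ax":0,"ay":0,"az":0,"fingers":1}]' 90
python3 log.py
python3 - <<'E'
from tipneed import *
s=r.sense();P=s['eef_pos'];R=s['eef_rot']
S=cams.get_image("scene");T=cams.get_image("top")
for n,v in(('tip',TV),('bd',TV+.06*np.array([.7071,0,-.7071]))):
    X=P+R@v;print(n,X,(proj(S,X)-[320,85]+.5)*6,(proj(T,X)-[60,180]+.5)*5)
crop(S,320,85,400,185,6,"sc28.png");crop(T,60,180,210,300,5,"tc28.png")
seat=np.array([.3935,.362,.2031]);Rs=Rtool(0)
need(seat+.05*zs-.004*xs,Rs);need(seat-.004*xs,Rs)
E
```

```text
t: 27.43
eef_pos: [0.4668, 0.3461, 0.3615]
eef_rot: [[-0.967, 0.256, -0.005], [0.256, 0.967, -0.002], [0.004, -0.003, -1.0]]
ft_force: [-0.0, -0.9, -0.7]
finger_gap: 0.0143
q [-35.8006  27.0351  -5.3267  93.7262   2.7233  59.6488  33.2564] ft [-0.0023 -0.8616 -0.7128] gap 0.014285212598464754
tip [0.5677 0.3188 0.194 ] [278.8115 374.66  ] [388.9008 100.0695]
bd [0.5269 0.3298 0.2366] [245.4539 260.1201] [328.9968 176.2809]
pos [0.4683 0.343  0.3625] shift units [ 1.113  -0.0188  3.0319] turn [-0.0009 -0.0003 -0.0006]
pos [0.4683 0.343  0.3625] shift units [ 1.996  -0.0178  3.9168] turn [-0.0009 -0.0003 -0.0006]
```

View pics/sc28.png

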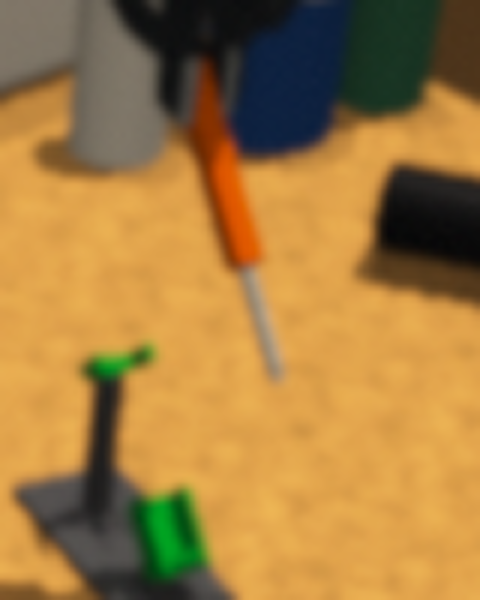

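View pics/tc28.png

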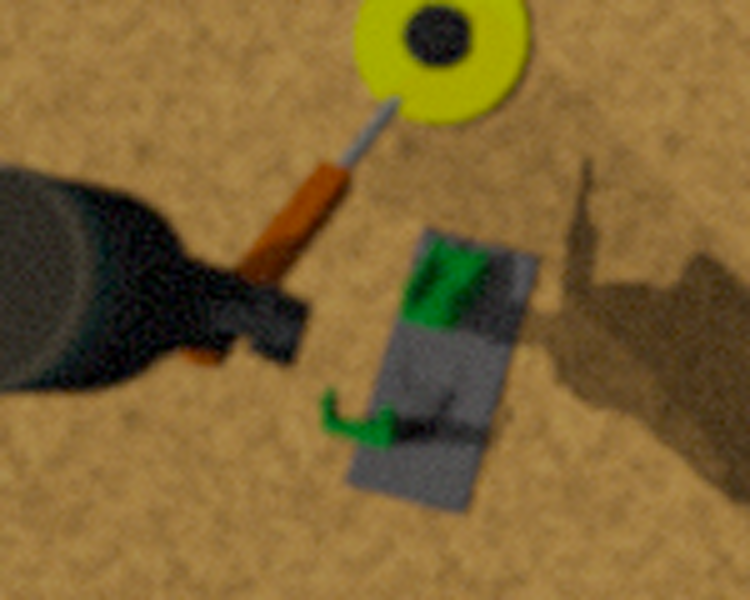

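```bash
python3 -m handwheel '[{"tx":0.22,"ty":-0.004,"tz":0.6,"ax":-0.001,"ay":0,"az":0,"fingers":1},{"tx":0.22,"ty":-0.004,"tz":0.6,"ax":0,"ay":0,"az":0,"fingers":1},{"tx":0.22,"ty":-0.004,"tz":0.6,"ax":0,"ay":0,"az":0,"fingers":1},{"tx":0.22,"ty":-0.004,"tz":0.6,"ax":0,"ay":0,"az":0,"fingers":1},{"tx":0.22,"ty":-0.004,"tz":0.6,"ax":0,"ay":0,"az":0,"fingers":1},{"tx":0,"ty":0,"tz":0,"ax":0,"ay":0,"az":0,"fingers":1},{"tx":0,"ty":0,"tz":0,"ax":0,"ay":0,"az":0,"fingers":1}]' 90
python3 log.py
python3 - <<'E'
from tipneed import *
S=cams.get_image("scene");crop(S,310,85,380,190,7,"sc29.png")
seat=np.array([.3935,.362,.2031]);Rs=Rtool(0)
need(seat+.02*zs-.004*xs,Rs);need(seat-.004*xs,Rs)
E
```

```text
t: 28.12
eef_pos: [0.4255, 0.3534, 0.2429]
eef_rot: [[-0.965, 0.261, -0.001], [0.261, 0.965, 0.001], [0.001, 0.001, -1.0]]
ft_force: [1.0, 0.3, 0.5]
finger_gap: 0.0144
q [-39.2907  32.568   -4.9546 106.1527   3.9394  41.4452  28.4475] ft [0.954  0.3469 0.5493] gap 0.01444667120472988
pos [0.4267 0.354  0.2441] shift units [ 0.5702 -0.0251  0.5995] turn [ 0.0011  0.0004 -0.0009]
pos [0.4267 0.354  0.2441] shift units [ 0.9242 -0.0272  0.9527] turn [ 0.0011  0.0004 -0.0009]
```

View pics/sc29.png

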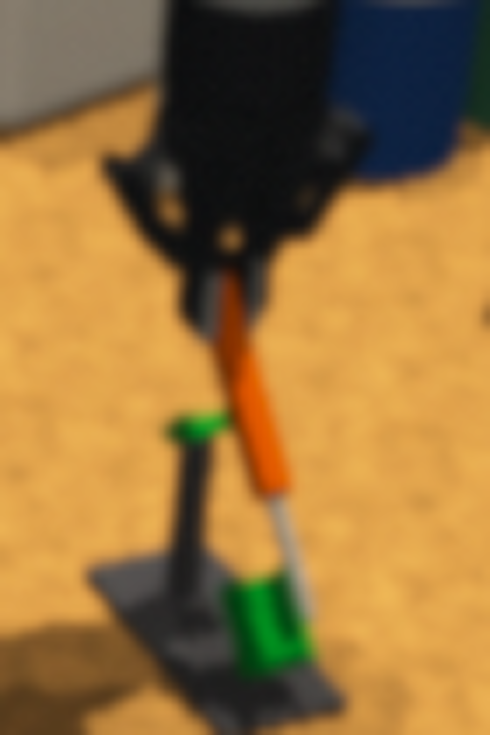

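```bash
python3 -m handwheel '[{"tx":0.28,"ty":-0.02,"tz":0.3,"ax":0.001,"ay":0,"az":-0.001,"fingers":1},{"tx":0.28,"ty":-0.005,"tz":0.3,"ax":0,"ay":0,"az":0,"fingers":1},{"tx":0.15,"ty":0,"tz":0.15,"ax":0,"ay":0,"az":0,"fingers":1},{"tx":0,"ty":0,"tz":0,"ax":0,"ay":0,"az":0,"fingers":1}]' 90
python3 log.py
python3 - <<'E'
from tipneed import *
seat=np.array([.3935,.362,.2031]);Rs=Rtool(0)
need(seat-.004*xs,Rs)
E
```

```text
t: 28.5
eef_pos: [0.397, 0.3613, 0.2135]
eef_rot: [[-0.967, 0.256, -0.0], [0.256, 0.967, -0.0], [0.0, -0.0, -1.0]]
ft_force: [0.2, 0.3, 0.5]
finger_gap: 0.0143
q [-42.1955  33.9388  -4.6205 110.0684   4.3422  36.1737  25.6283] ft [0.2482 0.2752 0.5259] gap 0.014316828034248894
pos [0.397  0.3613 0.2135] shift units [ 0.1604 -0.0051  0.1892] turn [-0.     -0.0001  0.0009]
```

```bash
python3 -m handwheel '[{"tx":0.08,"ty":-0.005,"tz":0.1,"ax":0,"ay":0,"az":0.001,"fingers":1},{"tx":0.06,"ty":0,"tz":0.07,"ax":0,"ay":0,"az":0,"fingers":1},{"tx":0,"ty":0,"tz":0,"ax":0,"ay":0,"az":0,"fingers":1},{"tx":0,"ty":0,"tz":0,"ax":0,"ay":0,"az":0,"fingers":1}]' 90
python3 log.py
python3 - <<'E'
from tipneed import *
seat=np.array([.3935,.362,.2031]);Rs=Rtool(0)
need(seat-.004*xs,Rs)
S=cams.get_image("scene");crop(S,310,85,380,190,7,"sc30.png")
E
```

```text
t: 28.83
eef_pos: [0.3925, 0.3623, 0.2066]
eef_rot: [[-0.966, 0.26, 0.001], [0.26, 0.966, 0.0], [-0.001, 0.0, -1.0]]
ft_force: [1.2, 0.0, -1.1]
finger_gap: 0.0143
q [-42.7751  34.3635  -4.4115 110.8157   4.3684  34.9398  24.9211] ft [ 1.249   0.0039 -1.1058] gap 0.014269706778974194
pos [0.3925 0.3623 0.2066] shift units [ 0.0439 -0.0019  0.017 ] turn [ 0.0002  0.0002 -0.0004]
```

View pics/sc30.png

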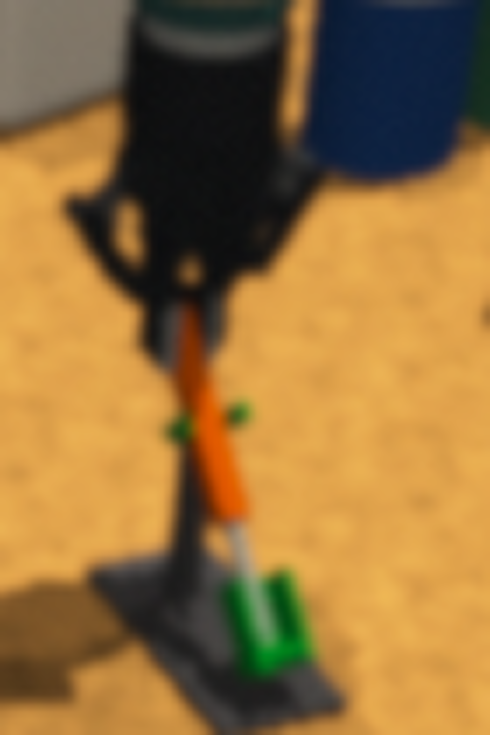

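Within about 1 mm of the recorded seat and lying in both channels, so I release it.

```bash
python3 -m handwheel '[{"tx":0,"ty":0,"tz":0,"ax":0,"ay":0,"az":0,"fingers":0.5},{"tx":0,"ty":0,"tz":0,"ax":0,"ay":0,"az":0,"fingers":0.2},{"tx":0,"ty":0,"tz":0,"ax":0,"ay":0,"az":0,"fingers":-0.2},{"tx":0,"ty":0,"tz":0,"ax":0,"ay":0,"az":0,"fingers":-0.3},{"tx":0,"ty":0,"tz":0,"ax":0,"ay":0,"az":0,"fingers":-0.3},{"tx":0,"ty":0,"tz":-0.4,"ax":0,"ay":0,"az":0,"fingers":-0.3},{"tx":0,"ty":0,"tz":-0.7,"ax":0,"ay":0,"az":0,"fingers":-0.3},{"tx":0,"ty":0,"tz":-0.9,"ax":0,"ay":0,"az":0,"fingers":-0.3},{"tx":0,"ty":0,"tz":-0.9,"ax":0,"ay":0,"az":0,"fingers":-0.3},{"tx":0.5,"ty":0,"tz":-0.5,"ax":0,"ay":0,"az":0,"fingers":-0.3},{"tx":0.5,"ty":0,"tz":0,"ax":0,"ay":0,"az":0,"fingers":-0.3},{"tx":0,"ty":0,"tz":0,"ax":0,"ay":0,"az":0,"fingers":-0.3},{"tx":0,"ty":0,"tz":0,"ax":0,"ay":0,"az":0,"fingers":-0.3}]' 90
python3 log.py
python3 - <<'E'
from h import *
S=cams.get_image("scene");crop(S,310,85,380,190,7,"sc31.png");cv2.imwrite("pics/s31.png",S["frame"][:,:,::-1])
T=cams.get_image("top");cv2.imwrite("pics/t31.png",T["frame"][:,:,::-1]);crop(T,105,215,175,295,8,"tc31.png")
E
```

```text
t: 29.97
eef_pos: [0.3524, 0.3731, 0.3427]
eef_rot: [[-0.966, 0.258, 0.0], [0.258, 0.966, 0.001], [-0.0, 0.001, -1.0]]
ft_force: [0.0, 0.1, -0.5]
finger_gap: 0.0559
q [-45.57    22.1788  -5.8309 105.5818   2.7674  52.3407  22.4112] ft [ 0.0326  0.129  -0.4919] gap 0.05588845811381497
```

View pics/sc31.png

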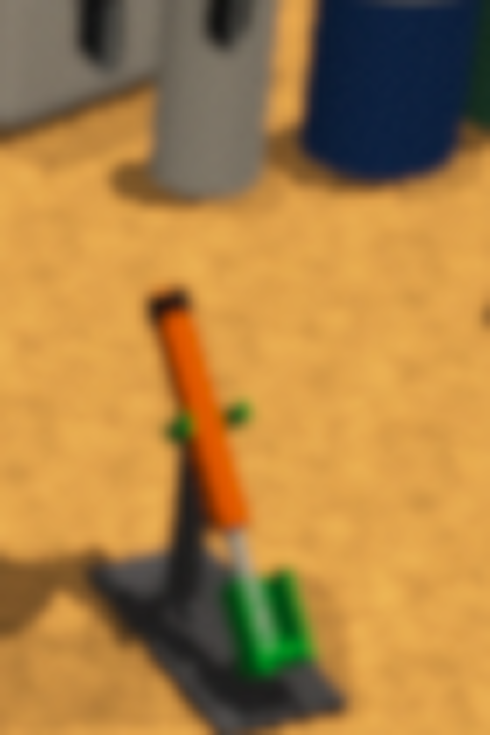

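View pics/t31.png

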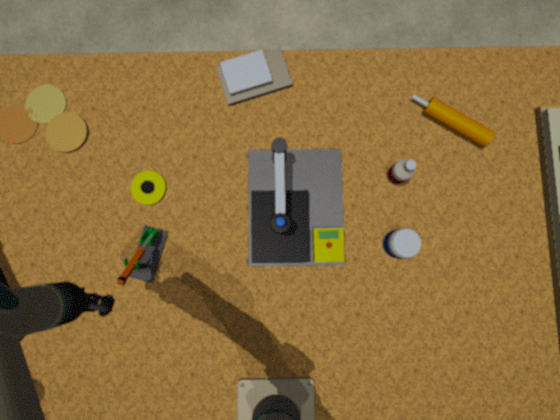

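View pics/s31.png

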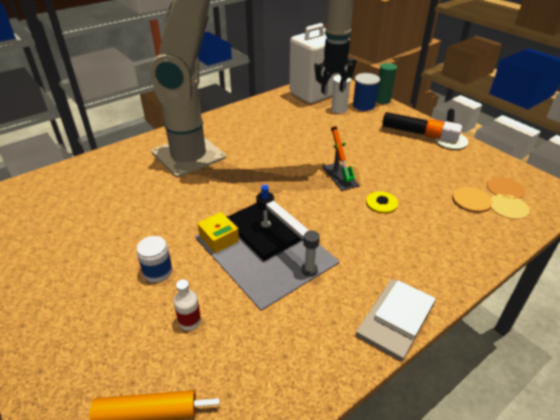

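```bash
python3 -c "
from workcell import ticket
print(ticket.sign_off())"
```

```text
the job is handed in; nothing more can be done
None
```

I finished the whole sequence and handed the job in at about 30 s of the 72 s allowed. The sign-off gave no verdict, so the points below are my own checks.

**What was done**
- **Stylus cleared:** I lifted it off the slab and laid it in the cradle, point down. On release it slid down to the stop plate.
- **Gauge arm:** I swung it in by the knob until it hit the stop; the side force rose to about 35 N.
- **Button:** I took the stylus by its raised end, lowered the point into the well and pressed. The force rose like a spring over about 5 mm, then went stiff. I held it there for about 1.4 s at around 18 N.
- **Stylus returned:** I laid it back in the cradle the same way, let go and moved the gripper clear.

**Last checks**
- **Stylus:** its butt end is within half a pixel of where it lay the first time.
- **Gauge arm:** it lies along the station's axis, within about 0.01 rad of home by the top view.
- **Bystanders:** the can, bottle and polishing pad look unmoved.
- **Robot:** it touches nothing, and the force reading is about zero.

**What disagreed:** the top camera put the cradle's foot plate about 8 mm nearer the robot (back along its length) than the scene camera and the contact with the robot did. I used the contact. Even if the top camera were right, the stylus would be about 8 mm off its seat, within the 20 mm allowed at the tip and 22 mm at the butt. The button's return to its up position was not measured directly; the final top view shows it red in the well as at the start.

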